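# Bolt down and load the sample rack

## Robot

A 6-joint arm with a two-finger parallel gripper is mounted at the origin on the work surface. World frame = base frame: x ahead of the robot, y to its left, z up, the work surface at z = 0. Lengths are in m, angles in rad, forces in N, time in s.
With the tool pointing down it reaches from about 0.375 to 0.9 m from the base axis. Payload 3.1 kg.
Tool frame: the origin (TCP) lies at the very end of the fingers, on their centre line; the grasp point (between the pads) lies 19 mm behind it (robot.grip_depth is the distance from the TCP to the grasp point, in m); z points along the fingers, y is the direction in which the jaws open and shut (so a half turn about z gives the same grasp; the last joint's range is limited). The gripper opens to 87 mm and grips with 3 to 60 N. Pads are 19 mm wide; open, the fingers measure 117 mm over their backs; the gripper's body (75 mm by 190 mm) begins 51 mm behind the grasp point.
Start: joints at [-1.363, 0.527, 1.433, -0, 1.181, -0.178], TCP at [0.236, -0.579, 0.223] pointing down, gripper open.
Joint ranges: [-3.08, 3.08], [-0.75, 2.2], [0.22, 2.44], [-1.43, 4.57], [0, 2.65], [-2.85, 2.85]. Speed limits (rad/s): [2.79, 2.79, 3.14, 3.14, 3.14, 3.14].

## Interface

Orientations are given as a unit quaternion [x, y, z, w].
In Python, from rig import robot gives the robot as it stands.
- The arm moves only by the tool drive_tool, never from a script. Its argument "series" is a list of rows, each a list of 7 numbers: the shift along the tool's x, y, z in m, then the turn, a rotation vector about the tool's x, y, z in degrees, then the opening, from 0 (shut) to 1 (fully open). A call has 1 to 5 rows; each row shifts and turns the commanded pose from where the row before left it, along the tool's axes as they then stand; what a row does not reach is not made up. A row lasts 1/8 s, in which the tool goes at most 62.5 mm and 10.7 degrees, less where a joint would pass 70% of its speed; a pose out of reach is approached as far as the arm can. A call is refused whole if a number of a shift passes 0.0625 or a number of a turn 10.7, either way. A call with a gripper value outside its range is refused whole. The fingers move at their own pace and stop on an object; "squeeze" is the grip in N (left out, the last holds). Time passes only in rows, so rows that do not move let the fingers close. It gives the time, the measured TCP pose, the force and the opening at its end, in the units of the state.
- robot.get_obs(): the state, without advancing time (a new reading comes with each control period).
- robot.camera(name): name is "scene" or "top"; returns (picture, depth): 400x640x3 uint8, blue, green, red; 400x640 float32, m along the optical axis (not along the pixel's ray), 0 where there is no reading.
- robot.camera_model(name): a dict with "fx", "fy", "cx", "cy" (pixels), "R" (3x3) and "t" (3): a world point X has camera coordinates R X + t. Camera axes: x right, y down, z forward; pixel columns grow to the right and rows downward; lengths in m; the calibration is good to about 2 mm. A picture is of the moment at which its call begins. camera_model takes no time and is no camera call.
- robot.hand_in(): hands the job in, once; it reports no verdict.
The state is a dict: "time": time; "q": joint angles; "joint_velocities": joint speeds; "joint_torque": joint torques, N m; "position": TCP position; "tool_rot": TCP orientation; "ft_force": force on the tool from outside, world axes, zero at the start; "moment": the same for the moment, N m; "grip_width": finger opening in m.
Only numpy, scipy, OpenCV 4.12 (cv2) and the standard library are available. Lean on these libraries where they do the work, as an engineer would, in place of code of your own. Each camera call takes 0.05 s, during which the arm holds its last target. There are 200 camera calls.

## Task

The sample rack has to be bolted down and then loaded. Drop the open jaws of the adjustable wrench over the rack's hold-down nut so that the nut sits fully home in them, roll the wrench's worm until the jaws just fit the nut, and turn the nut clockwise with the wrench until the white line on the nut meets the white line on the base plate (keep the gripper off the nut itself). Only then stack all the white plaques flat in one square pile in the middle of the rack's sloping shelf, lengthwise up the slope, each against the stop at the shelf's lower end, and leave the wrench lying lengthwise along the middle of its black mat, without disturbing the other things on the bench.

Things in the scene. Friction and masses are not known exactly. Their poses are not given: they have to be found in the camera images.
- wrench_grip (a point): adjustable steel wrench, 229 mm long, 14 mm thick, 0.35 kg, lying flat; the point is on the handle, 7 mm above the underside, near the centre of mass. x points along the wrench to its open mouth, z up. The handle is a bar 22 mm wide (y) from 120 mm behind this point to 29 mm ahead of it, then comes the wider head
- wrench_mouth (a point): point in the wrench's mouth, 95 mm ahead (+x) of the grip point, same height: where the nut's centre lies when the jaws fit it. The fixed jaw's face is 14 mm to the +y side of it, the moving jaw lies on the -y side; the floor of the mouth is 19 mm behind it (-x), the jaw tips 14 mm ahead of it
- worm_top (a point): top of the worm, a knurled roller 20 mm in diameter, 18 mm long, axis along the wrench's y, in a window of the head, 52 mm ahead of the grip point and 14 mm above it; 7 mm proud of the upper face. Roll it by rubbing a fingertip over its top along x (press 3 to 10 N; it resists with 2.5 N): towards the mouth (+x) closes the jaws, towards the handle opens them
- wrench_jaw (a joint): travel of the moving jaw in m: 0 = mouth 44 mm wide, growing as it closes (mouth = 44 mm minus this; 0.016 = 28 mm). The worm moves it 2 mm per radian, so 0.2 mm per mm of rub, and holds it where it is left
- nut_top (a point): hexagonal steel nut on a stud: 28 mm across flats, 16 mm high, axis upright; the point is its top's centre, 22 mm above the bench, 16 mm above the base plate (160 x 160 x 6 mm, centred on the nut) on which the wrench comes to lie. Turns with the nut: flats face its x and every 60 deg from it; the white line runs along +x. The stud stands 10 mm higher. Turning takes 0.12 Nm
- nut (a joint): turn of the nut in rad, growing clockwise seen from above; negative at the start, 0 where its white line meets the one on the base plate; it stays where it is left, and could also be turned too far
- shelf: the rack's sloping shelf, about 210 mm to the nut's side, rising at 20 deg away from the robot: bed 120 mm wide, 127 mm long, stop 54 mm tall, 8 mm thick, square to the bed at its lower end. Origin: middle of the inner corner of bed and stop; x up the slope, y across it, z square out of the bed. A plaque against the stop has its centre at x = 45 mm, its length along x
- mat_mid (a point): black rubber mat, 270 x 100 mm, 3 mm thick, on which the wrench lies at first; the point is the centre of its upper face, x along its length
- plaque1_mid (a point): a white plaque, 90 x 60 mm and 12 mm thick, 80 g, lying flat; the point is its centre, x along its 90 mm length, y along its 60 mm width, z through its thickness (both faces alike, either may be up). May be absent (None)
- plaque2_mid (a point): a white plaque, 90 x 60 mm and 12 mm thick, 80 g, lying flat; the point is its centre, x along its 90 mm length, y along its 60 mm width, z through its thickness (both faces alike, either may be up). May be absent (None)
- plaque3_mid (a point): a white plaque, 90 x 60 mm and 12 mm thick, 80 g, lying flat; the point is its centre, x along its 90 mm length, y along its 60 mm width, z through its thickness (both faces alike, either may be up). May be absent (None)
- plaque4_mid (a point): a white plaque, 90 x 60 mm and 12 mm thick, 80 g, lying flat; the point is its centre, x along its 90 mm length, y along its 60 mm width, z through its thickness (both faces alike, either may be up). May be absent (None)
- tape_roll: bystander: roll of tape lying flat, 70 mm wide, 25 mm high; origin under its centre
- glue_bottle: bystander: standing bottle, 50 mm wide, 130 mm high; origin under its centre
- pen_cup: bystander: grey cup, 70 mm wide, 90 mm high; origin under its centre
- screwdriver: bystander: screwdriver lying at the back; origin under its centre
- weight: bystander: round brass paperweight, 56 mm wide, 50 mm high, at the back; origin under its centre
There are look-alikes about, which are no part of the job. Leave any red look-alike of the part that bears plaque2_mid alone. What is shaped like the part that bears plaque4_mid but blue is not meant.

How it is judged:
On the way, in this order (a step that is already met when the one before it is completed fails the run):
1. the wrench lies over the nut, not yet turned to its mark, with its jaws closed to fit it (mouth under 30 mm) (horizontal distance between wrench_mouth and nut_top below 0.006 m and height (world z) of wrench_mouth below 0.02 m and value of joint wrench_jaw above 0.014 m and value of joint nut below -0.3 rad), for 0.2 s.
2. the wrench, still on the nut and fitting it, has turned the nut to its mark (within 0.12 rad) (horizontal distance between wrench_mouth and nut_top below 0.006 m and height (world z) of wrench_mouth below 0.02 m and value of joint nut between -0.12 and 0.12 rad and value of joint wrench_jaw above 0.014 m and velocity of joint nut below 0.1 rad/s), for 0.2 s.
3. all plaques lie in one pile on the shelf, each against the stop (x of plaque1_mid in the frame of shelf between 0.04 and 0.049 m and y of plaque1_mid in the frame of shelf between -0.015 and 0.015 m and z of plaque1_mid in the frame of shelf between 0.003 and 0.05 m and angle between the z axis of each of plaque1_mid, plaque2_mid, plaque3_mid, plaque4_mid and the z axis of shelf, either way round below 0.08 rad and angle between the x axis of each of plaque1_mid, plaque2_mid, plaque3_mid, plaque4_mid and the x axis of shelf, either way round below 0.12 rad and x of plaque2_mid in the frame of shelf between 0.04 and 0.049 m and y of plaque2_mid in the frame of shelf between -0.015 and 0.015 m and z of plaque2_mid in the frame of shelf between 0.003 and 0.05 m and x of plaque3_mid in the frame of shelf between 0.04 and 0.049 m and y of plaque3_mid in the frame of shelf between -0.015 and 0.015 m and z of plaque3_mid in the frame of shelf between 0.003 and 0.05 m and x of plaque4_mid in the frame of shelf between 0.04 and 0.049 m and y of plaque4_mid in the frame of shelf between -0.015 and 0.015 m and z of plaque4_mid in the frame of shelf between 0.003 and 0.05 m), for 0.2 s.
At the end, for the whole second after the job is handed in: nut within 0.12 rad of its mark; each plaque flat (0.08 rad) in the pile on the shelf, square to 0.12 rad, within 4 mm of the stop and 15 mm of the middle line; wrench flat on its mat, grip point within 35 mm of the centre, along it to 0.3 rad (all of step 3 and value of joint nut between -0.12 and 0.12 rad and horizontal distance between wrench_grip and mat_mid below 0.035 m and angle between the x axis of wrench_grip and the x axis of mat_mid, either way round below 0.3 rad and angle between wrench_grip's own z axis and vertical below 0.1 rad and height (world z) of wrench_grip below 0.018 m); the robot touches nothing.
It fails at once if the gripper's fingers press on the nut (contact force between the fingers and nut above 2 N).
It fails at once if a bystander is moved by more than 5 cm or tipped over (distance of any of tape_roll, glue_bottle, pen_cup, screwdriver, weight from where it was at the start of the episode above 0.05 m or angle between any of glue_bottle, pen_cup, weight's own z axis and vertical above 0.5 rad).
Of plaque1, plaque2, plaque3, plaque4 only 2 to 4 are there at a start; the rules pass over those that are not, and their reading is None.
At some moment in a run one of plaque1, plaque2, plaque3, plaque4 may be knocked a few centimetres aside while the robot is not near it.
It also fails if it takes over 210 s, if anything falls off the work surface, if the arm or the gripper's body presses on something with over 40 N, if the wrist force passes 120 N, or if a joint passes its speed limit or range.

## Working session

There is one attempt and no reset: what is moved stays moved. The work goes in short steps, Python scripts to look and compute and a tool call to move; the robot and the scene stay as the last step left them, time stands still between calls to the robot, and variables do not carry over. Pictures are saved under pics/ and viewed, about 12 in all and at most 16, crops included, and the job is handed in when it is done.

Besides the shell and the picture viewer there is one more tool, called after "Call:" as name([rows], argument=value, ...), one row to a line, values as JSON. drive_tool: Moves the arm, as the interface text tells. Its arguments: {"type":"object","properties":{"series":{"type":"array"},"squeeze":{"type":"number"}},"required":["series"]}

```bash
mkdir -p pics; ls; python3 - <<'E'
from rig import robot
import cv2,numpy as np
for n in("scene","top"):
    p,d=robot.camera(n); cv2.imwrite(f"pics/{n}0.png",p); np.savez(f"pics/{n}0.npz",p=p,d=d)
    m=robot.camera_model(n); print(n,m["fx"],m["fy"],m["cx"],m["cy"],np.round(m["R"],3).tolist(),np.round(m["t"],3))
print(robot.get_obs())
E
```

```text
pics
scene 367.9824834822929 367.9824834822929 319.9957786143942 195.57337516956014 [[-0.336, 0.942, 0.015], [0.724, 0.268, -0.635], [-0.602, -0.203, -0.772]] [ 0.169 -0.342  1.533]
top 458.35914646991205 458.35914646991205 309.4909812813398 198.53019304548758 [[-0.042, -0.999, -0.001], [-0.978, 0.041, -0.203], [0.203, -0.007, -0.979]] [0.005 0.522 1.572]
{'time': 0.1, 'q': array([-1.36250528e+00,  5.28357982e-01,  1.43378789e+00, -4.19728902e-05,
        1.18138842e+00, -1.78480944e-01]), 'joint_velocities': array([-1.08994385e-03, -3.07032459e-03, -2.13252804e-03, -9.84825831e-05,
       -8.33862174e-04,  1.65784168e-05]), 'joint_torque': array([-3.43265920e-04, -4.40985417e+01, -1.77151501e+01,  6.33437256e-02,
        5.34102239e-02, -4.86260478e-05]), 'position': array([ 0.23563796, -0.57816012,  0.22167447]), 'tool_rot': array([ 9.81357134e-01,  1.92190614e-01, -3.38749431e-05, -9.70421788e-04]), 'ft_force': array([-0.09934823, -2.0249438 ,  0.67864243]), 'moment': array([-0.04871889,  0.04889027, -0.02521845]), 'grip_width': 0.08679836647712579}
```

View pics/scene0.png

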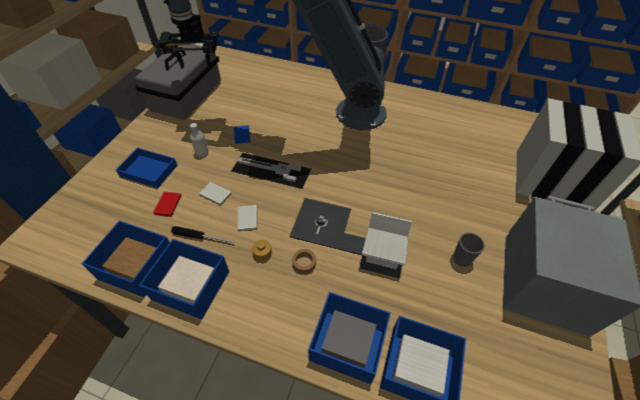

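View pics/top0.png

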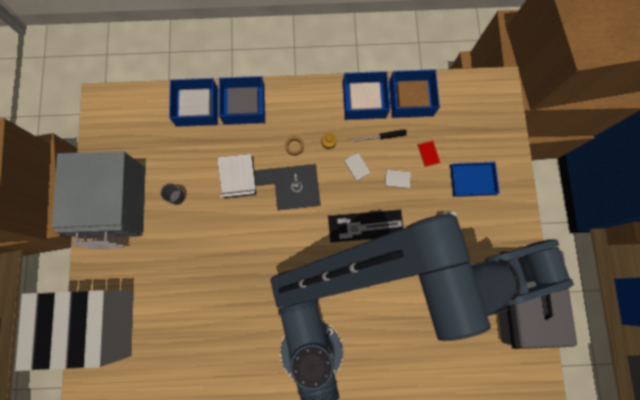

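Two white plaques show: scene (215,192) and (247,217), top (398,179) and (357,166). The red plaque at scene (168,203) and the small blue one at scene (242,133) are look-alikes. I'll enlarge the view to confirm and measure.

```bash
cat > h.py <<'E'
from rig import robot
import cv2,numpy as np
from scipy.spatial.transform import Rotation as Ro
def ray(n,uv,z):
    m=robot.camera_model(n);R=np.array(m["R"]);t=np.array(m["t"])
    uv=np.atleast_2d(uv).astype(float)
    d=np.c_[(uv[:,0]-m["cx"])/m["fx"],(uv[:,1]-m["cy"])/m["fy"],np.ones(len(uv))]@R
    c=-R.T@t
    return c+d*((z-c[2])/d[:,2])[:,None]
def pix(n,X):
    m=robot.camera_model(n);c=np.atleast_2d(X)@np.array(m["R"]).T+np.array(m["t"])
    return np.c_[c[:,0]/c[:,2]*m["fx"]+m["cx"],c[:,1]/c[:,2]*m["fy"]+m["cy"]]
def cloud(n,d):
    m=robot.camera_model(n);v,u=np.mgrid[0:400,0:640]
    c=np.stack([(u-m["cx"])/m["fx"]*d,(v-m["cy"])/m["fy"]*d,d],-1)
    return (c-np.array(m["t"]))@np.array(m["R"])
def cam(n,tag):
    p,d=robot.camera(n);np.savez(f"pics/{n}{tag}.npz",p=p,d=d);return p,d
def crop(p,x0,y0,x1,y1,s,name,g=1.8):
    c=cv2.resize(p[y0:y1,x0:x1],None,fx=s,fy=s,interpolation=cv2.INTER_CUBIC)
    cv2.imwrite("pics/"+name,np.clip(c*g,0,255).astype(np.uint8))
def rects(p,n,z,lo,hi,amin,amax,roi):
    x0,y0,x1,y1=roi;hsv=cv2.cvtColor(p,cv2.COLOR_BGR2HSV)
    m=cv2.inRange(hsv,lo,hi);k=np.zeros_like(m);k[y0:y1,x0:x1]=m[y0:y1,x0:x1]
    out=[]
    for c in cv2.findContours(k,cv2.RETR_EXTERNAL,cv2.CHAIN_APPROX_NONE)[0]:
        a=cv2.contourArea(c)
        if amin<a<amax:
            w=ray(n,c[:,0,:],z)[:,:2];r=cv2.minAreaRect((w*1000).astype(np.float32))
            M=cv2.moments(c);g=ray(n,[M["m10"]/M["m00"],M["m01"]/M["m00"]],z)[0,:2]
            (cx,cy),(a1,b1),an=r
            if a1<b1:a1,b1,an=b1,a1,an+90
            out.append((c[:,0].mean(0).round(),np.round(g*1000,1),np.round([cx,cy],1),round(a1),round(b1),round((an+90)%180-90,1)))
    return out
E
python3 - <<'E'
from h import *
s=np.load("pics/scene0.npz");t=np.load("pics/top0.npz")
a=cv2.resize(s["p"][100:290,110:430],None,fx=2.5,fy=2.5,interpolation=cv2.INTER_CUBIC)
cv2.imwrite("pics/c1.png",np.clip(a*1.6,0,255).astype(np.uint8))
crop(t["p"],210,120,480,260,2.9,"c2.png",1.6)
for n,p,roi in(("scene",s["p"],(130,120,360,260)),("top",t["p"],(260,120,480,260))):
    for r in rects(p,n,.012,(0,0,110),(179,60,255),60,2000,roi):print(n,*r)
    for nm,lo,hi in(("dark",(0,0,0),(179,90,45)),("mid",(0,0,40),(179,80,75))):
        for r in rects(p,n,.005,lo,hi,600,9000,roi):print(n,nm,*r)
C=cloud("scene",s["d"]);
for u,v in((320,222),(242,133),(383,248),(215,192),(272,170)):print(u,v,C[v,u].round(3),s["p"][v,u])
E
```

```text
scene [247. 217.] [ 648.  -195.8] [ 646.8 -195.7] 89 58 27.7
scene [215. 192.] [ 594.5 -342.5] [ 594.  -343.6] 91 61 82.0
scene dark [275. 174.] [ 444.8 -198.5] [ 426.8 -213.7] 263 96 -87.6
scene mid [327. 227.] [591.4  46.8] [580.   61.3] 219 160 -86.2
top [398. 179.] [ 590.5 -342.1] [ 590.5 -342.2] 90 61 81.0
top [357. 166.] [ 644.3 -196.2] [ 644.7 -196. ] 89 60 27.6
top dark [363. 226.] [ 425.  -213.4] [ 417.6 -216.8] 263 102 -87.7
top mid [407. 243.] [ 355.7 -370.4] [ 382.2 -311.8] 534 166 87.6
top mid [291. 185.] [582.4  41.5] [576.9  57.4] 208 153 -86.3
320 222 [0.594 0.032 0.022] [45 46 44]
242 133 [ 0.296 -0.395  0.013] [64 30 11]
383 248 [0.647 0.24  0.066] [150 160 163]
215 192 [ 0.594 -0.342  0.013] [156 170 169]
272 170 [ 0.43  -0.208  0.008] [40 40 41]
```

View pics/c1.png

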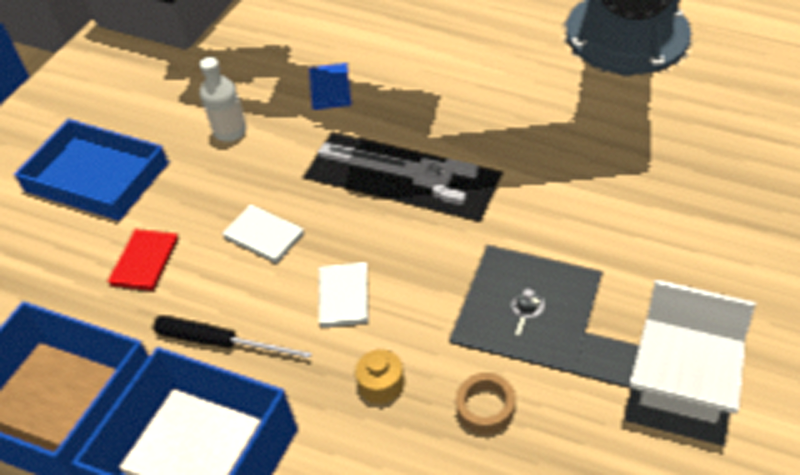

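View pics/c2.png

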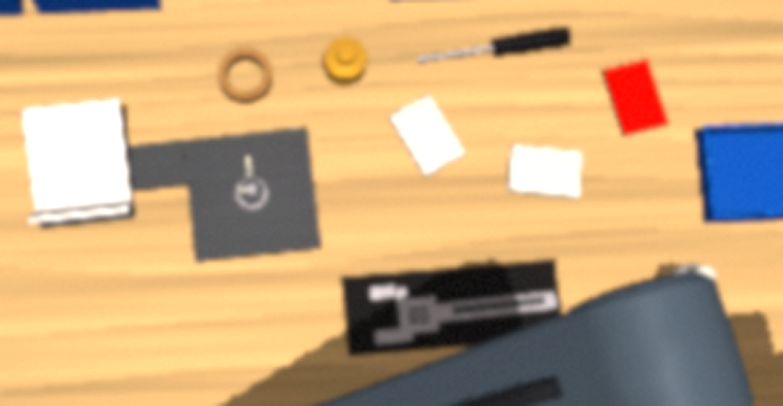

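Confirmed: the white plaques are at scene (247,217) and (215,192). The red one at (168,203), the blue one at (242,133) and the paper in the blue boxes aren't part of the job. The wrench mouth points to +y. Next I measure the nut line, wrench axis and shelf.

```bash
python3 - <<'E'
from h import *
s=np.load("pics/scene0.npz");t=np.load("pics/top0.npz")
a=cv2.resize(s["p"][205:245,297:345],None,fx=8,fy=10,interpolation=cv2.INTER_CUBIC)
b=cv2.resize(t["p"][166:206,273:321],None,fx=8,fy=10,interpolation=cv2.INTER_CUBIC)
cv2.imwrite("pics/c3.png",np.clip(np.hstack([a,b])*1.7,0,255).astype(np.uint8))
# shelf plane
for n,q in(("scene",s),("top",t)):
    C=cloud(n,q["d"]);P=C.reshape(-1,3);ok=(q["d"].ravel()>0)
    k=ok&(abs(P[:,0]-.66)<.04)&(abs(P[:,1]-.24)<.04)&(P[:,2]>.02)&(P[:,2]<.15)
    Q=P[k];c=np.median(Q,0);
    for _ in range(3):
        u,w,v=np.linalg.svd(Q-Q.mean(0));nn=v[2]*np.sign(v[2][2]);r=(Q-Q.mean(0))@nn;Q=Q[abs(r)<.004]
    print(n,"bed",len(Q),nn.round(3),Q.mean(0).round(4),"tilt",np.degrees(np.arccos(nn[2])).round(1),"dir",np.degrees(np.arctan2(-nn[1],-nn[0])).round(1))
    k=ok&(abs(P[:,0]-.64)<.15)&(abs(P[:,1]-.24)<.12)&(P[:,2]>.02)&(P[:,2]<.15)
    Q=P[k];up=np.array([-nn[0],-nn[1],0]);up/=np.linalg.norm(up);yy=np.array([-up[1],up[0],0])
    print(" ext along",np.percentile(Q@up,[.5,2,98,99.5]).round(3)," across",np.percentile(Q@yy,[.5,2,98,99.5]).round(3),"zmax",Q[:,2].max().round(3),Q[Q[:,2].argmax()].round(3))
# nut/stud from depth
    k=ok&(abs(P[:,0]-.59)<.06)&(abs(P[:,1]-.03)<.06)&(P[:,2]>.014)&(P[:,2]<.05)
    print(" nut",k.sum(),np.median(P[k],0).round(4),((P[k].min(0)+P[k].max(0))/2).round(4),P[k][:,2].max().round(3))
    # wrench: heights & grey
    k=ok&(abs(P[:,0]-.425)<.05)&(abs(P[:,1]+.21)<.14)&(P[:,2]>.012)&(P[:,2]<.035)
    Q=P[k]
    if len(Q)>20:
        h=Q[Q[:,1]<-.2];(vx,vy,x0,y0)=cv2.fitLine((h[:,:2]*1000).astype(np.float32),cv2.DIST_HUBER,0,1,.1).ravel()
        print(" wrench n",len(Q),"yrange",Q[:,1].min().round(4),Q[:,1].max().round(4),"handle",x0,y0,np.degrees(np.arctan2(vy,vx)))
        g=cv2.inRange(cv2.cvtColor(q["p"],cv2.COLOR_BGR2HSV),(0,0,70),(179,90,255)).ravel()>0
        W=P[ok&g&(abs(P[:,0]-.425)<.05)&(abs(P[:,1]+.21)<.13)]
        print(" grey",W.min(0).round(3),W.max(0).round(3))
        wm=Q[Q[:,2]>.021];print(" worm",len(wm),wm.mean(0).round(4) if len(wm) else 0)
E
```

```text
scene bed 81 [-0.317 -0.075  0.946] [0.6828 0.2489 0.0758] tilt 19.0 dir 13.3
 ext along [0.579 0.584 0.73  0.734]  across [0.028 0.033 0.156 0.16 ] zmax 0.091 [0.549 0.273 0.091]
 nut 76 [0.5866 0.0301 0.0245] [0.5828 0.0291 0.0247] 0.035
 wrench n 442 yrange -0.3443 -0.1146 handle 427.88678 -271.65073 -86.089264
 grey [ 0.384 -0.34   0.006] [ 0.457 -0.114  0.024]
 worm 65 [ 0.4236 -0.2084  0.0228]
top bed 281 [-0.357 -0.03   0.934] [0.6524 0.2376 0.0656] tilt 21.0 dir 4.7
 ext along [0.558 0.56  0.701 0.702]  across [0.131 0.133 0.248 0.25 ] zmax 0.091 [0.538 0.273 0.091]
 nut 59 [0.578  0.03   0.0211] [0.5897 0.0301 0.0251] 0.036
 wrench n 438 yrange -0.3421 -0.0812 handle 421.13034 -268.56564 -85.334366
 grey [ 0.387 -0.339 -0.005] [ 0.456 -0.112  0.027]
 worm 65 [ 0.4186 -0.1995  0.0232]
```

View pics/c3.png

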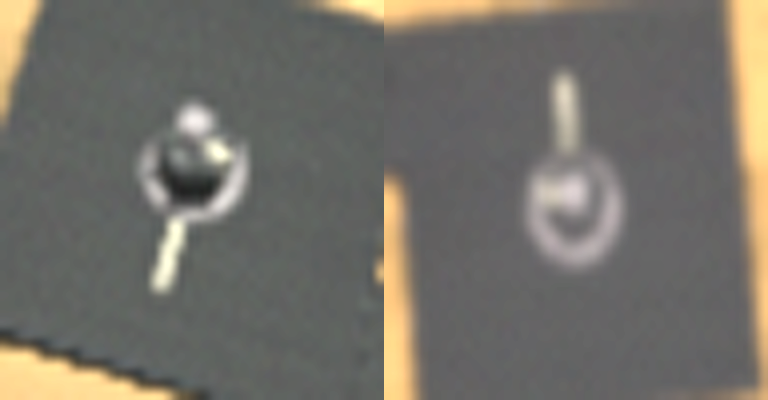

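The nut line shows as a yellowish spot on the nut at about scene (324,220) and top (293.5,185), so the nut is roughly 90° off its mark. I'll work out the rays.

```bash
python3 - <<'E'
from h import *
s=np.load("pics/scene0.npz");t=np.load("pics/top0.npz")
def deg(v):return np.degrees(np.arctan2(v[1],v[0])).round(1)
for n,q,(x0,y0,x1,y1) in(("scene",s,(305,210,335,240)),("top",t,(285,168,310,200))):
    p=q["p"].astype(float);Y=p[...,2]-p[...,0]; 
    sub=Y[y0:y1,x0:x1];ys,xs=np.where((sub>18)&(p[y0:y1,x0:x1].sum(-1)>200))
    print(n,[(x+x0,y+y0,int(sub[y,x]),int(p[y+y0,x+x0].sum())) for x,y in zip(xs,ys)])
P=lambda n,uv,z:ray(n,uv,z)[0].round(4)
print("stud",P("scene",(321.4,216.8),.032),P("top",(296.9,184.8),.032))
print("spot",P("scene",(324.2,220.),.022),P("top",(293.5,184.8),.022))
print("ring",P("scene",(321,221.3),.02),P("top",(296.9,187.2),.02))
a,b=P("scene",(319.2,228),.006),P("scene",(317,234),.006);print("mark sc",a,b,deg(b-a))
a,b=P("top",(296,181.),.006),P("top",(295.6,174),.006);print("mark top",a,b,deg(b-a))
# plate edges: grey on plate, top view
for n,q,roi in(("top",t,(268,160,325,215)),):
    h=cv2.cvtColor(q["p"],cv2.COLOR_BGR2HSV);m=(cv2.inRange(h,(0,0,40),(179,80,85)))
    k=np.zeros_like(m);k[160:215,268:325]=m[160:215,268:325]
    k=cv2.morphologyEx(k,cv2.MORPH_CLOSE,np.ones((9,9)))
    c=max(cv2.findContours(k,cv2.RETR_EXTERNAL,cv2.CHAIN_APPROX_NONE)[0],key=cv2.contourArea)[:,0]
    W=ray(n,c,.006)[:,:2]*1000
    for nm,sel in(("xmin",lambda c:(c[:,1]>200)&(c[:,0]>282)&(c[:,0]<314)),("xmax",lambda c:(c[:,1]<172)&(c[:,0]>282)&(c[:,0]<314)),("ymin",lambda c:(c[:,0]>312)&(c[:,1]>170)&(c[:,1]<203)),("ymax",lambda c:(c[:,0]<281)&(c[:,1]>188)&(c[:,1]<205))):
        w=W[sel(c)]
        if len(w)>4:print(nm,len(w),cv2.fitLine(w.astype(np.float32),cv2.DIST_HUBER,0,1,.1).ravel().round(3))
# shelf bed quad top view
h=cv2.cvtColor(t["p"],cv2.COLOR_BGR2HSV);m=cv2.inRange(h,(0,0,110),(179,60,255));k=np.zeros_like(m);k[145:205,205:265]=m[145:205,205:265]
c=max(cv2.findContours(k,cv2.RETR_EXTERNAL,cv2.CHAIN_APPROX_NONE)[0],key=cv2.contourArea);print(cv2.minAreaRect(c),cv2.approxPolyDP(c,3,True)[:,0].tolist())
crop(t["p"],205,140,270,205,9,"c4.png",1.5)
E
```

```text
scene [(np.int64(324), np.int64(220), 22, 456), (np.int64(318), np.int64(228), 20, 405), (np.int64(319), np.int64(228), 19, 397), (np.int64(318), np.int64(229), 20, 426), (np.int64(318), np.int64(230), 20, 402), (np.int64(317), np.int64(232), 19, 420)]
top [(np.int64(295), np.int64(175), 19, 371)]
stud [0.5804 0.0315 0.032 ] [0.5783 0.0268 0.032 ]
spot [0.5821 0.0416 0.022 ] [0.5812 0.0394 0.022 ]
ring [0.589  0.0334 0.02  ] [0.5722 0.0274 0.02  ]
mark sc [0.6058 0.0336 0.006 ] [0.6293 0.0348 0.006 ] 2.9
mark top [0.5991 0.0301 0.006 ] [0.6257 0.0307 0.006 ] 1.3
xmin 31 [ 7.20000e-02 -9.97000e-01  5.03483e+02  2.61720e+01]
xmax 31 [ 6.90000e-02 -9.98000e-01  6.54652e+02  2.02730e+01]
ymin 32 [ 9.97000e-01  7.60000e-02  5.75713e+02 -4.58790e+01]
ymax 16 [9.98000e-01 6.00000e-02 5.43638e+02 1.03030e+02]
((235.85067749023438, 175.33151245117188), (39.88490295410156, 35.85454177856445), 83.9909896850586) [[250, 154], [218, 158], [220, 196], [253, 193]]
```

View pics/c4.png

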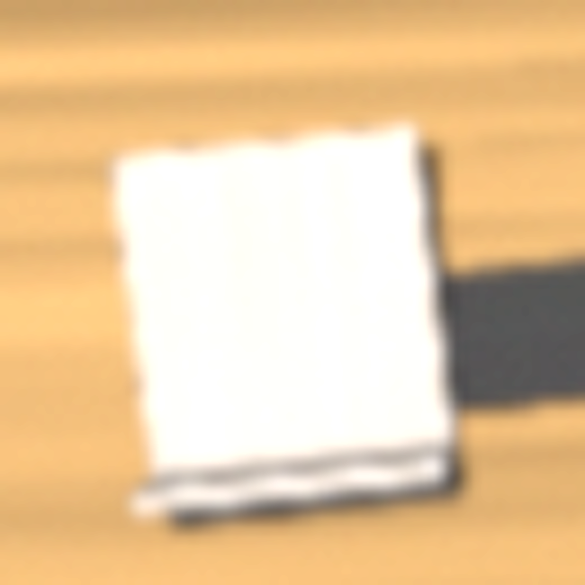

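Plan from these measurements:

| Item | Estimate |
|---|---|
| Plate angle | 4° |
| Nut centre | (0.579, 0.030) |
| Nut line direction | about 75°, so about −71° from its mark |
| Wrench x axis | about 94° |
| Grip point | (0.421, −0.222) |

I'll mount the wrench at about 45° and turn it to about −26°, which keeps the handle clear of the plaques. First, the approach to the wrench.

```bash
cat >> h.py <<'E'
def down(yaw): # tool x at yaw deg, z down
    return Ro.from_euler("z",yaw,degrees=True)*Ro.from_euler("x",180,degrees=True)
def yaw(R): v=R.apply([1,0,0]);return np.degrees(np.arctan2(v[1],v[0]))
def pose():
    o=robot.get_obs();return np.array(o["position"]),Ro.from_quat(o["tool_rot"])
def plan(way,p=None,R=None,show=True):
    """way: list of (pos,Rot,n rows); prints rows in tool axes"""
    p0,R0=pose()
    p=p0 if p is None else p;R=R0 if R is None else R
    for pt,Rt,n in way:
        pt=np.array(pt,float);rv=(R.inv()*Rt).as_rotvec();dp=(pt-p)/n
        n0=max(int(np.ceil(np.abs(np.degrees(rv)).max()/10.6)),int(np.ceil(np.linalg.norm(pt-p)/.0615)))
        if n<n0:print("need",n0)
        for i in range(n):
            Ri=R*Ro.from_rotvec(rv*i/n)
            print("[%s]"%",".join("%g"%x for x in [*Ri.inv().apply(dp).round(4),*np.degrees(rv/n).round(2)]))
        print("--");p,R=pt,Rt
def st():
    o=robot.get_obs();R=Ro.from_quat(o["tool_rot"])
    print("t%.2f pos"%o["time"],o["position"].round(4),"yaw %.1f z"%yaw(R),R.apply([0,0,1]).round(3),"F",o["ft_force"].round(1),"w %.4f"%o["grip_width"],"q6 %.2f"%o["q"][5])
E
python3 -c "
from h import *
st()
plan([((.421,-.222,.22),down(94),8),((.421,-.222,.007),down(94),4)])"
```

```text
t0.10 pos [ 0.2356 -0.5782  0.2217] yaw 22.2 z [-0.     0.002 -1.   ] F [-0.1 -2.   0.7] w 0.0868 q6 -0.18
[0.0383,-0.0325,0.0003,-0.01,-0.01,-8.98]
[0.0429,-0.0261,0.0003,-0.01,-0.01,-8.98]
[0.0464,-0.0191,0.0003,-0.01,-0.01,-8.98]
[0.0488,-0.0116,0.0002,-0.01,-0.01,-8.98]
[0.05,-0.0039,0.0002,-0.01,-0.01,-8.98]
[0.05,0.004,0.0002,-0.01,-0.01,-8.98]
[0.0488,0.0117,0.0002,-0.01,-0.01,-8.98]
[0.0464,0.0192,0.0002,-0.01,-0.01,-8.98]
--
[-0,-0,0.0533,0,0,0]
[-0,-0,0.0533,0,0,0]
[-0,-0,0.0533,0,0,0]
[-0,-0,0.0533,0,0,0]
--
```

Call:
drive_tool([
  [0.038,-0.0325,0,0,0,-9,1],
  [0.043,-0.026,0,0,0,-9,1],
  [0.0465,-0.019,0,0,0,-9,1],
  [0.049,-0.0115,0,0,0,-9,1],
  [0.05,-0.004,0,0,0,-9,1],
])

```text
time: 0.72
position: [0.3521, -0.3545, 0.2223]
tool_rot: [0.832, 0.555, 0.0, -0.0]
ft_force: [-0.6, -0.4, 1.1]
grip_width: 0.0868
```

Call:
drive_tool([
  [0.05,0.004,0,0,0,-9,1],
  [0.049,0.0115,0,0,0,-9,1],
  [0.0465,0.019,0,0,0,-9,1],
  [0,0,0.06,0,0,0,1],
  [0,0,0.06,0,0,0,1],
])

```text
time: 1.35
position: [0.4218, -0.2219, 0.1021]
tool_rot: [0.68, 0.733, 0.0, 0.002]
ft_force: [0.3, -0.1, -0.6]
grip_width: 0.0867
```

```bash
python3 -c "
from h import *
st()
plan([((.421,-.222,.007),down(94),3)])
p,d=cam('top','1')
crop(p,190,120,490,260,2.6,'c5.png',1.6)
for n in ('top','scene'):
  q=p if n=='top' else cam('scene','1')[0]
  print(pix(n,[[.421,-.222,.017],[.415,-.127,.017]]).round(1))
"
```

```text
t1.35 pos [ 0.4218 -0.2219  0.1021] yaw 94.3 z [ 0.003 -0.003 -1.   ] F [ 0.3 -0.1 -0.6] w 0.0867 q6 -0.79
[0.0001,-0.0004,0.0317,0.06,0.06,0.1]
[0,-0.0003,0.0317,0.06,0.06,0.1]
[0,-0.0003,0.0317,0.06,0.06,0.1]
--
[[368.  225.6]
 [341.6 228.4]]
[[269.2 165.4]
 [294.6 171.1]]
```

View pics/c5.png

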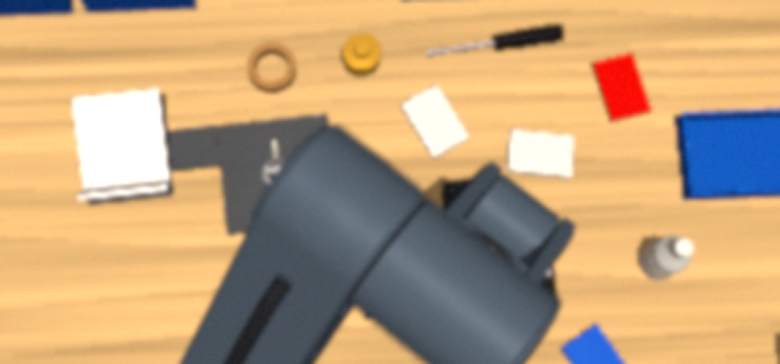

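The arm is over the wrench and both plaques are unmoved (crop (435,120) and (541,153)). No other white plaque is visible. Descending to grip.

Call:
drive_tool([
  [0,0,0.04,0,0,0,1],
  [0,0,0.035,0,0,0,1],
  [0,0,0.02,0,0,0,1],
  [0,0,0,0,0,0,1],
])

```text
time: 1.95
position: [0.4209, -0.2227, 0.0083]
tool_rot: [0.681, 0.732, 0.0, 0.0]
ft_force: [1.4, -0.4, 0.3]
grip_width: 0.0873
```

Call:
drive_tool([
  [0,0,0,0,0,0,0],
  [0,0,0,0,0,0,0],
  [0,0,0,0,0,0,0],
  [0,0,0,0,0,0,0],
  [0,0,0,0,0,0,0],
], squeeze=40)

```text
time: 2.58
position: [0.4205, -0.2221, 0.0077]
tool_rot: [0.681, 0.732, 0.0, 0.0]
ft_force: [-0.3, -0.3, 0.6]
grip_width: 0.0448
```

```bash
python3 -c "
from h import *
st()
p,d=cam('scene','2')
crop(p,180,110,350,200,4.6,'c6.png',1.8)
"
```

```text
t2.58 pos [ 0.4205 -0.2221  0.0077] yaw 94.2 z [ 0. -0. -1.] F [-0.3 -0.3  0.6] w 0.0448 q6 -0.79
```

View pics/c6.png

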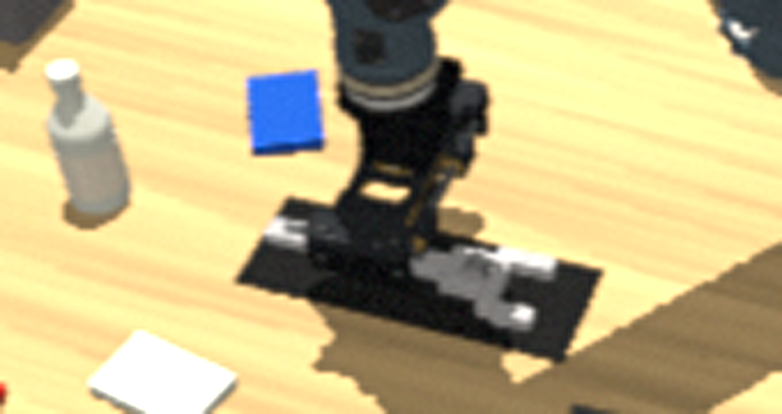

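The fingers straddle the handle and are still closing slowly (0.045 m), so I'll give them more rows.

Call:
drive_tool([
  [0,0,0,0,0,0,0],
  [0,0,0,0,0,0,0],
  [0,0,0,0,0,0,0],
  [0,0,0,0,0,0,0],
  [0,0,0,0,0,0,0],
], squeeze=40)

```text
time: 3.25
position: [0.4205, -0.2221, 0.0075]
tool_rot: [0.681, 0.732, 0.0, -0.0]
ft_force: [0.8, 0.5, -1.2]
grip_width: 0.0213
```

Call:
drive_tool([
  [0,0,-0.03,0,0,0,0],
  [0,0,-0.03,0,0,0,0],
  [0,0,-0.01,0,0,0,0],
  [0,0,0,0,0,0,0],
])

```text
time: 3.75
position: [0.4205, -0.2221, 0.0777]
tool_rot: [0.681, 0.732, -0.0, 0.0]
ft_force: [0.2, -0.0, -4.8]
grip_width: 0.0214
```

```bash
python3 -c "
from h import *
st()
for n in('scene','top'):
    p,d=cam(n,'3');C=cloud(n,d);P=C.reshape(-1,3)
    tz=pose()[0][2]
    k=(d.ravel()>0)&(abs(P[:,0]-.421)<.06)&(P[:,1]>-.192)&(P[:,1]<-.09)&(abs(P[:,2]-tz-.01)<.022)
    Q=P[k];print(n,len(Q),Q.min(0).round(4) if len(Q) else '',Q.max(0).round(4) if len(Q) else '')
    crop(p,230,110,330,185,6,'l_%s.png'%n,1.8) if n=='scene' else 0
"
```

```text
t3.75 pos [ 0.4205 -0.2221  0.0777] yaw 94.2 z [ 0. -0. -1.] F [ 0.2 -0.  -4.8] w 0.0214 q6 -0.79
scene 280 [ 0.3831 -0.1919  0.0722] [ 0.4571 -0.1134  0.0981]
top 6 [ 0.3806 -0.1225  0.0747] [ 0.3913 -0.1162  0.0865]
```

View pics/l_scene.png

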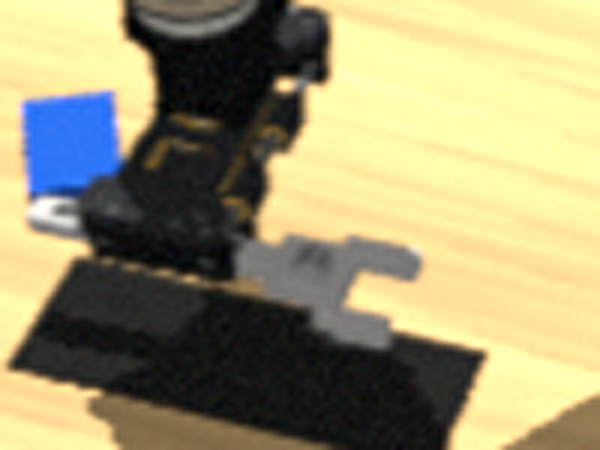

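The wrench is held level and aligned (width 21 mm, yaw 94.2°). Now I carry it to the nut at yaw 45°, offset so the nut clears the fixed jaw.

```bash
python3 -c "
from h import *
plan([((.5047,-.0343,.0777),down(45),5),((.5047,-.0343,.011),down(45),2)])
q=np.load('pics/scene3.npz')['p'].astype(int)
Y=q[...,2]-q[...,0]
print(q[214:232,312:332].sum(-1)//3);print(Y[214:232,312:332])
"
```

```text
[0.0361,0.0196,-0.0002,-0.02,-0.01,9.83]
[0.039,0.0132,-0.0002,-0.02,-0.01,9.83]
[0.0406,0.0063,-0.0002,-0.02,-0.01,9.83]
[0.0411,-0.0007,-0.0002,-0.02,-0.01,9.83]
[0.0404,-0.0077,-0.0002,-0.02,-0.01,9.83]
--
[-0,-0,0.0334,0,0,0]
[-0,-0,0.0334,0,0,0]
--
[[ 33  47  59  59  59  61  62  62  62  62  61  59  59  60  59  60  60  61
   60  60]
 [ 46  59  62  61  62  62  62  70  85  92  77  63  60  60  62  60  59  59
   61  62]
 [ 60  62  61  61  60  59  64  96 128 139 124  93  68  59  59  60  60  60
   60  60]
 [ 61  62  60  61  62  60  70 106 136 143 132 100  69  59  61  60  62  60
   60  61]
 [ 61  60  60  63  67  69  74  79  89 106 101  88  82  72  65  63  61  62
   61  60]
 [ 59  60  60  75  73  61  68  67  64  73 100 134 128  83  79  81  62  60
   61  61]
 [ 61  61  74  96  82  55  76  90  75  68  91 130 160 132 102  94  64  60
   60  62]
 [ 59  62  84 102  81  42  58  76  71  65  70  82  91  85 107 108  67  59
   60  58]
 [ 61  63  82  90  67  38  35  45  47  45  48  49  61  93 126 109  64  59
   59  60]
 [ 59  60  68 104 106  61  29  27  26  28  27  31  62 112 127  96  63  60
   59  
[... 1119 characters left out ...]
 1  1]
 [-1  0  2  3  2  0 -1 -1 -1 -1  0  4 10  8  4  4  0 -2  0 -1]
 [ 1  1  1  3  2  1 -2  0  1 -1  0  0  4  5  4  4  1  0 -1 -1]
 [ 1  0  0  3  4  3 -1 -1  0 -1 -2 -1  4  6  5  4  0  0 -1 -1]
 [ 0  1  0  2  5  5  3  0 -1  0 -1  3  5  5  4  1  0 -1  0  0]
 [-1  0 -1  1  2  3  2  2  2  3  2  4  6  4  1  1 -1  0 -1 -1]
 [-2  0  0 -1  0  2  5  6  5  5  5  4  2  1  0  0 -1  1  0  0]
 [-1 -1 -1 -1 -1  3 18 19  5  1  0  0  2  0  0 -1  0  0 -1  0]
 [-2  0 -1 -1 -1  6 22 21  4 -1  1  1 -1  0  0  0  0 -1  0  0]
 [ 2  1 -1 -1  0 14 22 15  2 -1  0 -1 -1  0  1 -2  0  0  2  0]
 [ 1  0  0  1  4 19 21  8  0  0  1 -1 -1  0 -1  0 -1 -1  0  0]
 [-1  1  0  0  7 20 19  4  0  0  1  1  0  0  0 -1 -1 -2  0  0]]
```

Call:
drive_tool([
  [0.036,0.0195,0,0,0,9.9,0],
  [0.039,0.013,0,0,0,9.9,0],
  [0.0405,0.0065,0,0,0,9.9,0],
  [0.041,-0.0005,0,0,0,9.9,0],
  [0.0405,-0.0075,0,0,0,9.9,0],
])

```text
time: 4.47
position: [0.5054, -0.034, 0.0761]
tool_rot: [0.926, 0.377, -0.001, -0.001]
ft_force: [0.7, -0.7, -4.0]
grip_width: 0.0217
```

Call:
drive_tool([
  [0,0,0.015,0,0,0,0],
  [0,0,0,0,0,0,0],
])

```text
time: 4.72
position: [0.5038, -0.035, 0.0605]
tool_rot: [0.925, 0.381, -0.002, -0.002]
ft_force: [-0.7, 0.1, -3.8]
grip_width: 0.0213
```

```bash
python3 -c "
from h import *
st()
for n in('scene','top'):
    p,d=cam(n,'4');C=cloud(n,d);P=C.reshape(-1,3)
    crop(p,280,180,360,245,9 if n=='scene' else 1,'m_%s.png'%n,1.8) if n=='scene' else crop(p,260,150,340,215,9,'m_top.png',1.8)
a=cv2.imread('pics/m_scene.png')[:, :390*2];b=cv2.imread('pics/m_top.png')
cv2.imwrite('pics/m.png',np.hstack([cv2.resize(a,(400,325)),cv2.resize(b,(400,325))]))
"
```

```text
t4.72 pos [ 0.5038 -0.035   0.0605] yaw 44.8 z [-0.006  0.001 -1.   ] F [-0.7  0.1 -3.8] w 0.0213 q6 0.50
```

View pics/m.png

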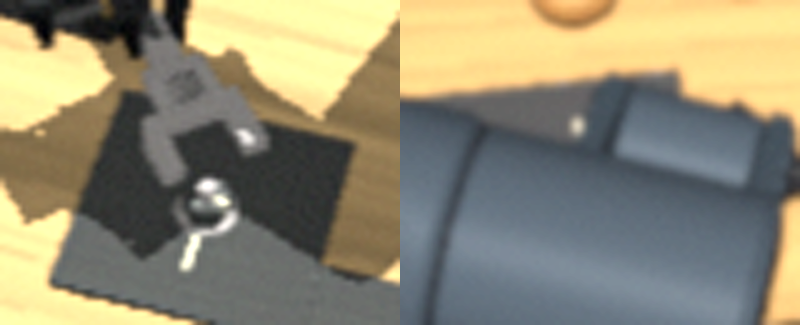

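The mouth hovers just behind and above the nut in the scene view (crop (205,150) against the nut at (210,200), parallax included). I'll check the projection before dropping.

```bash
python3 -c "
from h import *
p,R=pose();w=lambda x,y,z:p+R.apply([x,-y,-.0023-z])
# wrench frame -> tool: x same, wrench y=-tool y, z up=-tool z
pts=[w(.109,.014,.007),w(.109,-.030,.007),w(.076,.014,.007),w(.076,-.030,.007)]
print(((pix('scene',pts)-[280,180])*5).round(0),w(.095,0,0).round(4))
d=np.load('pics/scene4.npz')['d'];P=cloud('scene',d).reshape(-1,3)
Q=P[(d.ravel()>0)&(abs(P[:,2]-.07)<.012)&(P[:,0]>.5)];L=(R.inv().apply(Q-p))*[1,-1,-1]
L=L[(L[:,0]>.03)&(L[:,0]<.13)&(abs(L[:,1])<.06)]
for a,b in((.03,.06),(.06,.075),(.08,.095),(.095,.12)):
    k=(L[:,0]>=a)&(L[:,0]<b);print(a,b,np.sort(L[k,1]).round(3)[::2],L[k,0].max().round(4) if k.any() else '')
"
```

```text
[[242. 145.]
 [176. 169.]
 [219. 107.]
 [154. 130.]] [0.5723 0.0307 0.0637]
0.03 0.06 [-0.021 -0.021 -0.021 -0.02  -0.02  -0.02  -0.019 -0.018 -0.017 -0.016
 -0.015 -0.014 -0.014 -0.013 -0.011 -0.01  -0.009 -0.009 -0.008 -0.008
 -0.007 -0.007 -0.006 -0.006 -0.005 -0.004 -0.002 -0.002 -0.002  0.
  0.001  0.002  0.003  0.003  0.004  0.005  0.006  0.007  0.008  0.008
  0.009  0.011  0.013  0.013  0.013  0.015  0.015  0.015  0.017  0.017
  0.019  0.02   0.021] 0.0596
0.06 0.075 [-0.036 -0.035 -0.033 -0.031 -0.029 -0.028 -0.025 -0.024 -0.022 -0.022
 -0.021 -0.019 -0.018 -0.017 -0.016 -0.015 -0.013 -0.012 -0.01  -0.009
 -0.007 -0.006 -0.005 -0.004 -0.004 -0.002 -0.001 -0.     0.002  0.002
  0.003  0.004  0.005  0.006  0.007  0.01   0.01   0.012  0.012  0.013
  0.015  0.017  0.019  0.02   0.021  0.023  0.025  0.026  0.028] 0.075
0.08 0.095 [-0.041 -0.04  -0.04  -0.038 -0.037 -0.036 -0.034 -0.033 -0.032 -0.03
 -0.029 -0.027  0.014  0.014  0.015  0.017  0.019  0.02   0.021  0.023
  0.024  0.025  0.027  0.029] 0.0946
0.095 0.12 [-0.041 -0.04  -0.039 -0.039 -0.037 -0.036 -0.034 -0.034 -0.032 -0.03
 -0.029 -0.029 -0.027 -0.026  0.014  0.015  0.016  0.017  0.018  0.018
  0.021  0.022  0.024  0.025  0.026  0.028  0.029  0.03 ] 0.1089
```

The jaw edges match the model (faces at +14 and −27 mm), so the nut should fall about 5 mm clear on either side. Descending in two steps.

Call:
drive_tool([
  [0,0,0.025,0,0,0,0],
  [0,0,0.01,0,0,0,0],
  [0,0,0.006,0,0,0,0],
  [0,0,0,0,0,0,0],
])

```text
time: 5.32
position: [0.5058, -0.0358, 0.0215]
tool_rot: [0.925, 0.38, -0.0, -0.0]
ft_force: [-0.5, -0.4, -3.4]
grip_width: 0.0215
```

Call:
drive_tool([
  [0,0,0.005,0,0,0,0],
  [0,0,0.0025,0,0,0,0],
  [0,0,0,0,0,0,0],
])

```text
time: 5.7
position: [0.5059, -0.0354, 0.014]
tool_rot: [0.925, 0.38, -0.0, -0.0]
ft_force: [-0.4, 0.1, -3.4]
grip_width: 0.0215
```

```bash
python3 -c "
from h import *
st()"
```

```text
t5.70 pos [ 0.5059 -0.0354  0.014 ] yaw 44.7 z [-0.  0. -1.] F [-0.4  0.1 -3.4] w 0.0215 q6 0.50
```

No contact on the way down, and the jaws are now beside the nut. I'll lower the last bit and feel for the nut: fixed jaw first (tool +y), then the mouth floor (tool +x).

Call:
drive_tool([
  [0,0,0.0025,0,0,0,0],
  [0,0.002,0,0,0,0,0],
  [0,0,0,0,0,0,0],
])

```text
time: 6.08
position: [0.5077, -0.0371, 0.0116]
tool_rot: [0.925, 0.38, 0.0, 0.0]
ft_force: [0.2, -0.8, -3.2]
grip_width: 0.0213
```

Call:
drive_tool([
  [0,0.001,0,0,0,0,0],
  [0,0,0,0,0,0,0],
])

```text
time: 6.32
position: [0.5082, -0.0377, 0.0116]
tool_rot: [0.925, 0.38, 0.0, 0.0]
ft_force: [-0.4, -1.2, -3.4]
grip_width: 0.0213
```

Call:
drive_tool([
  [0,0.001,0,0,0,0,0],
  [0,0,0,0,0,0,0],
])

```text
time: 6.58
position: [0.5089, -0.0384, 0.0116]
tool_rot: [0.925, 0.38, 0.0, 0.0]
ft_force: [-0.5, -0.0, -4.2]
grip_width: 0.0215
```

Call:
drive_tool([
  [0,0.001,0,0,0,0,0],
  [0,0,0,0,0,0,0],
])

```text
time: 6.82
position: [0.5096, -0.0391, 0.0116]
tool_rot: [0.925, 0.38, 0.0, 0.0]
ft_force: [-0.5, -0.9, -4.5]
grip_width: 0.0216
```

Call:
drive_tool([
  [0,0.001,0,0,0,0,0],
  [0,0,0,0,0,0,0],
])

```text
time: 7.08
position: [0.5101, -0.0397, 0.0115]
tool_rot: [0.925, 0.38, -0.0, -0.0]
ft_force: [-0.3, 0.2, -2.9]
grip_width: 0.0217
```

Call:
drive_tool([
  [0,0.001,0,0,0,0,0],
  [0,0,0,0,0,0,0],
])

```text
time: 7.32
position: [0.5104, -0.0401, 0.0115]
tool_rot: [0.925, 0.38, -0.0, -0.0]
ft_force: [0.2, 0.8, -5.0]
grip_width: 0.0214
```

```bash
python3 -c "
from h import *
st();o=robot.get_obs();print(o['moment'])"
```

```text
t7.33 pos [ 0.5104 -0.0401  0.0115] yaw 44.7 z [-0.001  0.    -1.   ] F [ 0.2  0.8 -5. ] w 0.0214 q6 0.49
[0.20469007 0.09945382 0.10130266]
```

Call:
drive_tool([
  [0,0.001,0,0,0,0,0],
  [0,0,0,0,0,0,0],
])

```text
time: 7.58
position: [0.5109, -0.0406, 0.0114]
tool_rot: [0.925, 0.38, -0.001, -0.001]
ft_force: [0.3, 3.4, -3.6]
grip_width: 0.0216
```

Call:
drive_tool([
  [0,0.001,0,0,0,0,0],
  [0,0,0,0,0,0,0],
])

```text
time: 7.82
position: [0.5113, -0.0411, 0.0114]
tool_rot: [0.925, 0.38, -0.001, -0.001]
ft_force: [-1.0, 5.6, -4.1]
grip_width: 0.0218
```

```bash
python3 -c "
from h import *
st();o=robot.get_obs();print(o['moment'])"
```

```text
t7.83 pos [ 0.5113 -0.0411  0.0114] yaw 44.7 z [-0.002  0.001 -1.   ] F [-1.   5.6 -4.1] w 0.0218 q6 0.49
[0.92418655 0.22014067 0.4634111 ]
```

Fixed jaw contact at about TCP (0.5103, −0.0400). I'll back off 2 mm and feel for the floor along +x.

Call:
drive_tool([
  [0,-0.0035,0,0,0,0,0],
  [0,0,0,0,0,0,0],
  [0.003,0,0,0,0,0,0],
  [0,0,0,0,0,0,0],
])

```text
time: 8.32
position: [0.5126, -0.0375, 0.0116]
tool_rot: [0.925, 0.38, 0.0, 0.0]
ft_force: [-0.8, 1.0, -3.7]
grip_width: 0.0214
```

Call:
drive_tool([
  [0.0015,0,0,0,0,0,0],
  [0,0,0,0,0,0,0],
])

```text
time: 8.57
position: [0.5135, -0.0363, 0.0116]
tool_rot: [0.925, 0.38, 0.0, 0.0]
ft_force: [0.4, 0.2, -2.4]
grip_width: 0.0213
```

Call:
drive_tool([
  [0.001,0,0,0,0,0,0],
  [0,0,0,0,0,0,0],
])

```text
time: 8.82
position: [0.514, -0.0356, 0.0116]
tool_rot: [0.925, 0.38, 0.0, 0.0]
ft_force: [-0.0, -0.2, -3.1]
grip_width: 0.0217
```

Call:
drive_tool([
  [0.001,0,0,0,0,0,0],
  [0,0,0,0,0,0,0],
])

```text
time: 9.07
position: [0.5145, -0.0348, 0.0115]
tool_rot: [0.925, 0.38, 0.0, 0.0]
ft_force: [0.5, 0.0, -4.8]
grip_width: 0.0212
```

```bash
python3 -c "
from h import *
st();o=robot.get_obs();print(o['moment'])"
```

```text
t9.07 pos [ 0.5145 -0.0348  0.0115] yaw 44.7 z [ 0. -0. -1.] F [ 0.5  0.  -4.8] w 0.0212 q6 0.51
[-0.06503675  0.06637022 -0.0470449 ]
```

Call:
drive_tool([
  [0.001,0,0,0,0,0,0],
  [0,0,0,0,0,0,0],
])

```text
time: 9.32
position: [0.5152, -0.0341, 0.0116]
tool_rot: [0.925, 0.38, 0.0, 0.0]
ft_force: [1.0, -0.0, -3.3]
grip_width: 0.0216
```

Call:
drive_tool([
  [0.001,0,0,0,0,0,0],
  [0,0,0,0,0,0,0],
])

```text
time: 9.57
position: [0.516, -0.0334, 0.0116]
tool_rot: [0.925, 0.38, 0.0, 0.0]
ft_force: [-0.8, 1.1, -4.2]
grip_width: 0.0216
```

Call:
drive_tool([
  [0.001,0,0,0,0,0,0],
  [0,0,0,0,0,0,0],
])

```text
time: 9.82
position: [0.5163, -0.0328, 0.0115]
tool_rot: [0.925, 0.38, -0.0, -0.0]
ft_force: [-0.4, -0.7, -3.2]
grip_width: 0.0212
```

```bash
python3 -c "
from h import *
st();o=robot.get_obs();print(o['moment'])"
```

```text
t9.82 pos [ 0.5163 -0.0328  0.0115] yaw 44.7 z [-0.001 -0.    -1.   ] F [-0.4 -0.7 -3.2] w 0.0212 q6 0.51
[-0.22885185  0.11418454 -0.00346439]
```

Call:
drive_tool([
  [0.001,0,0,0,0,0,0],
  [0,0,0,0,0,0,0],
])

```text
time: 10.07
position: [0.5163, -0.0325, 0.0114]
tool_rot: [0.925, 0.38, -0.001, -0.0]
ft_force: [-1.9, -4.8, -3.0]
grip_width: 0.0214
```

Call:
drive_tool([
  [0.001,0,0,0,0,0,0],
  [0,0,0,0,0,0,0],
])

```text
time: 10.32
position: [0.5162, -0.0322, 0.0114]
tool_rot: [0.925, 0.38, -0.002, -0.0]
ft_force: [-4.6, -8.0, -3.2]
grip_width: 0.0212
```

```bash
python3 -c "
from h import *
st();o=robot.get_obs();print(o['moment'])"
```

```text
t10.32 pos [ 0.5162 -0.0322  0.0114] yaw 44.7 z [-0.004 -0.001 -1.   ] F [-4.6 -8.  -3.2] w 0.0212 q6 0.52
[-1.32364595  0.83123188 -0.09957627]
```

Floor contact at TCP (0.5162, −0.0326) puts the nut at about (0.5825, 0.031). I'll back off to centre it, bring the fixed jaw up and set the wrench down.

Call:
drive_tool([
  [-0.0035,0,0,0,0,0,0],
  [0,0,0,0,0,0,0],
  [0,0.001,0.001,0,0,0,0],
  [0,0,0,0,0,0,0],
])

```text
time: 10.82
position: [0.5162, -0.0341, 0.0105]
tool_rot: [0.925, 0.38, -0.0, -0.0]
ft_force: [-0.4, 0.8, -2.8]
grip_width: 0.0213
```

```bash
python3 -c "
from h import *
st();p,R=pose();print(R.apply([1,0,0])@p,-R.apply([0,1,0])@p)"
```

```text
t10.82 pos [ 0.5162 -0.0341  0.0105] yaw 44.7 z [-0.  0. -1.] F [-0.4  0.8 -2.8] w 0.0213 q6 0.51
0.34306378789500713 -0.3872634680791728
```

Call:
drive_tool([
  [-0.0013,0,0.0005,0,0,0,0],
  [0,0,0,0,0,0,0],
  [0,0,0,0,0,0,0.6],
  [0,0,0,0,0,0,0.6],
  [0,0,0,0,0,0,0.6],
])

```text
time: 11.45
position: [0.5154, -0.0358, 0.0101]
tool_rot: [0.925, 0.38, 0.0, 0.0]
ft_force: [0.2, -0.0, -0.0]
grip_width: 0.0434
```

Call:
drive_tool([
  [0,0,0,0,0,0,0.6],
  [0,0,0,0,0,0,0.6],
  [0,0,-0.04,0,0,0,0.6],
  [0,0,-0.03,0,0,0,0],
  [0,0,0,0,0,0,0],
])

```text
time: 12.08
position: [0.5169, -0.0358, 0.082]
tool_rot: [0.925, 0.38, 0.002, 0.002]
ft_force: [1.4, -0.5, -0.4]
grip_width: 0.0394
```

```bash
python3 -c "
from h import *
st()
p,d=cam('scene','5');crop(p,280,180,360,245,9,'n.png',1.8)
u=np.array([np.cos(np.radians(44.7)),np.sin(np.radians(44.7))])
g=np.array([.5153,-.0350]);print('mouth',g+.095*u,'worm',g+.052*u)
C=cloud('scene',d).reshape(-1,3);Q=C[(d.ravel()>0)&(abs(C[:,0]-.55)<.08)&(C[:,1]>-.07)&(C[:,1]<.09)&(C[:,2]>.014)&(C[:,2]<.034)]
v=np.array([-u[1],u[0]]);L=np.c_[(Q[:,:2]-g)@u,(Q[:,:2]-g)@v,Q[:,2]]
for a,b in((.03,.045),(.045,.06),(.06,.075),(.08,.1),(.1,.12)):
    k=(L[:,0]>=a)&(L[:,0]<b);print(a,b,k.sum(),np.sort(L[k,1]).round(3)[::3],L[k,2].max().round(4) if k.any() else '')
print(L[:,0].max());w=L[(L[:,2]>.023)&(L[:,0]<.07)];print('worm local',w.mean(0).round(4),w.min(0).round(3),w.max(0).round(3))
W=g+.052*u
plan([((*(W-.013*u),.06),down(134.7),9)])
"
```

```text
t12.07 pos [ 0.5169 -0.0358  0.082 ] yaw 44.7 z [ 0.005 -0.001 -1.   ] F [ 1.4 -0.5 -0.4] w 0.0394 q6 0.51
mouth [0.58282595 0.0318225 ] worm [0.55226157 0.00157652]
0.03 0.045 42 [-0.022 -0.021 -0.019 -0.015 -0.013 -0.009 -0.006 -0.004 -0.002  0.004
  0.007  0.011  0.013  0.016] 0.0278
0.045 0.06 55 [-0.023 -0.022 -0.019 -0.017 -0.015 -0.011 -0.01  -0.008 -0.006 -0.004
 -0.002  0.     0.003  0.004  0.006  0.009  0.013  0.016  0.019] 0.0316
0.06 0.075 84 [-0.038 -0.036 -0.033 -0.031 -0.028 -0.025 -0.023 -0.022 -0.019 -0.018
 -0.015 -0.013 -0.011 -0.008 -0.006 -0.004 -0.001  0.001  0.003  0.006
  0.01   0.01   0.012  0.014  0.017  0.02   0.022  0.026] 0.0269
0.08 0.1 96 [-0.042 -0.041 -0.04  -0.038 -0.037 -0.035 -0.034 -0.031 -0.03  -0.027
 -0.016 -0.015 -0.013 -0.01  -0.008 -0.008 -0.006 -0.006 -0.003  0.002
  0.005  0.008  0.01   0.011  0.014  0.017  0.019  0.02   0.022  0.024
  0.025  0.027] 0.0336
0.1 0.12 51 [-0.042 -0.039 -0.035 -0.032 -0.029 -0.012 -0.008 -0.006 -0.003  0.
  0.002  0.006  0.012  0.014  0.018  0.021  0.025] 0.0269
0.10998610318781356
worm local [ 0.0287 -0.003   0.025 ] [-0.048 -0.033  0.023] [0.07  0.016 0.032]
[0.0043,-0.0001,0.0023,0.02,0,-10]
[0.0043,0.0007,0.0023,0.02,0,-10]
[0.0041,0.0014,0.0023,0.02,0,-10]
[0.0038,0.0021,0.0023,0.02,0,-10]
[0.0034,0.0027,0.0023,0.02,0,-10]
[0.0028,0.0033,0.0023,0.02,0,-10]
[0.0022,0.0037,0.0023,0.02,0,-10]
[0.0016,0.004,0.0023,0.02,0,-10]
[0.0008,0.0043,0.0023,0.02,0,-10]
--
```

View pics/n.png

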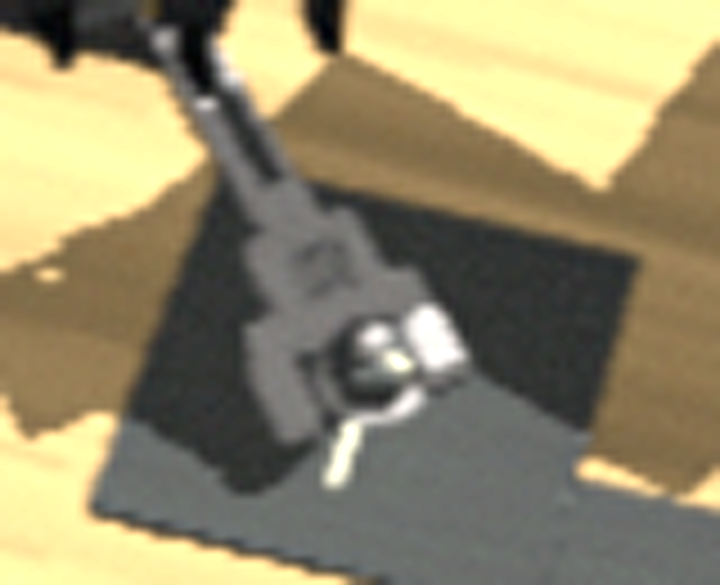

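The nut sits in the mouth against the fixed jaw (crop (375,365)) and the worm is at (325,260). Now I turn the closed fingers crosswise and come down behind the worm.

Call:
drive_tool([
  [0.004,0,0,0,0,-10,0],
  [0.0043,0.0007,0,0,0,-10,0],
  [0.004,0.0014,0,0,0,-10,0],
  [0.0038,0.002,0,0,0,-10,0],
  [0.0034,0.0027,0,0,0,-10,0],
])

```text
time: 12.75
position: [0.5291, -0.0198, 0.0785]
tool_rot: [0.676, 0.737, -0.001, -0.001]
ft_force: [-0.5, 1.0, -0.1]
grip_width: 0.0008
```

Call:
drive_tool([
  [0.0028,0.0033,0.005,0,0,-10,0],
  [0.0022,0.0037,0.005,0,0,-10,0],
  [0.0016,0.004,0.005,0,0,-10,0],
  [0.001,0.0043,0.005,0,0,-10,0],
  [0,0,0,0,0,0,0],
])

```text
time: 13.38
position: [0.541, -0.0073, 0.0584]
tool_rot: [0.386, 0.922, -0.0, -0.002]
ft_force: [-1.0, 0.3, -0.2]
grip_width: 0.0004
```

```bash
python3 -c "
from h import *
st()
print('worm px',ray('scene',(316.1,208.9),.026))
u=np.array([np.cos(np.radians(44.7)),np.sin(np.radians(44.7))]);g=np.array([.5153,-.0350]);W=g+.052*u
plan([((*(W-.013*u),.030),down(134.7),2)])
"
```

```text
t13.38 pos [ 0.541  -0.0073  0.0584] yaw 134.6 z [-0.003  0.001 -1.   ] F [-1.   0.3 -0.2] w 0.0004 q6 -1.00
worm px [[0.55259367 0.00371788 0.026     ]]
[-0.0008,0.0006,0.0142,-0.05,-0.08,-0.07]
[-0.0008,0.0006,0.0142,-0.05,-0.08,-0.07]
--
```

Call:
drive_tool([
  [-0.0015,0.001,0.0145,0,0,0,0],
  [0,0,0.013,0,0,0,0],
  [0,0,0,0,0,0,0],
])

```text
time: 13.75
position: [0.5426, -0.0079, 0.0309]
tool_rot: [0.386, 0.923, -0.0, -0.002]
ft_force: [0.2, -0.5, 0.2]
grip_width: 0.0006
```

Call:
drive_tool([
  [0,0,0.0025,0,0,0,0],
  [0,0,0,0,0,0,0],
])

```text
time: 14.0
position: [0.544, -0.0081, 0.0301]
tool_rot: [0.386, 0.923, 0.0, 0.0]
ft_force: [-0.0, -0.9, -0.7]
grip_width: 0.0005
```

Call:
drive_tool([
  [0,0,0.0015,0,0,0,0],
  [0,0,0,0,0,0,0],
])

```text
time: 14.25
position: [0.544, -0.008, 0.0287]
tool_rot: [0.385, 0.923, 0.0, 0.0]
ft_force: [-0.2, -0.1, 0.5]
grip_width: 0.0005
```

Call:
drive_tool([
  [0,0,0.001,0,0,0,0],
  [0,0,0,0,0,0,0],
])

```text
time: 14.5
position: [0.5438, -0.008, 0.0275]
tool_rot: [0.385, 0.923, 0.0, -0.0]
ft_force: [-0.8, 0.8, 0.1]
grip_width: 0.0004
```

Call:
drive_tool([
  [0,0,0.001,0,0,0,0],
  [0,0,0,0,0,0,0],
])

```text
time: 14.75
position: [0.5438, -0.008, 0.0265]
tool_rot: [0.385, 0.923, -0.0, -0.0]
ft_force: [-0.8, -0.2, 0.3]
grip_width: 0.0007
```

Call:
drive_tool([
  [0,0,0.001,0,0,0,0],
  [0,0,0,0,0,0,0],
])

```text
time: 15.0
position: [0.544, -0.008, 0.026]
tool_rot: [0.385, 0.923, 0.0, 0.0]
ft_force: [0.1, -0.3, 4.6]
grip_width: 0.0005
```

```bash
python3 -c "
from h import *
st()"
```

```text
t15.00 pos [ 0.544 -0.008  0.026] yaw 134.7 z [ 0. -0. -1.] F [ 0.1 -0.3  4.6] w 0.0005 q6 -1.00
```

Contact with 4.6 N at z 0.026. First rub stroke.

Call:
drive_tool([
  [0,0.005,0.0004,0,0,0,0],
  [0,0.0055,0,0,0,0,0],
  [0,0.0055,0,0,0,0,0],
])

```text
time: 15.38
position: [0.555, 0.0029, 0.0271]
tool_rot: [0.385, 0.923, -0.0, -0.0]
ft_force: [-4.4, -2.2, 15.2]
grip_width: 0.0006
```

Call:
drive_tool([
  [0,0.0055,0,0,0,0,0],
  [0,0,0,0,0,0,0],
])

```text
time: 15.62
position: [0.5599, 0.0075, 0.0265]
tool_rot: [0.385, 0.923, 0.0, 0.001]
ft_force: [-0.9, 1.7, 10.3]
grip_width: 0.0005
```

Call:
drive_tool([
  [0,0,-0.012,0,0,0,0],
  [0,0,0,0,0,0,0],
])

```text
time: 15.88
position: [0.5599, 0.007, 0.0379]
tool_rot: [0.385, 0.923, 0.0, 0.001]
ft_force: [-0.5, -0.1, -0.2]
grip_width: 0.0004
```

```bash
cat >> h.py <<'E'
def wrench_local(tag,g,a,z0=.006,view="scene",show=True):
    p,d=cam(view,tag);C=cloud(view,d).reshape(-1,3);u=np.array([np.cos(np.radians(a)),np.sin(np.radians(a))]);v=np.array([-u[1],u[0]]);g=np.array(g)
    L=np.c_[(C[:,:2]-g)@u,(C[:,:2]-g)@v,C[:,2]][d.ravel()>0]
    L=L[(L[:,2]>z0+.006)&(L[:,2]<z0+.02)]
    for a_,b_ in((-.1,-.03),(.08,.095),(.095,.12)):
        k=L[(L[:,0]>=a_)&(L[:,0]<b_)&(abs(L[:,1])<.06)];print(a_,b_,np.sort(k[:,1]).round(3)[::2])
    print("tip",np.sort(L[(abs(L[:,1])<.05)&(L[:,0]<.13),0])[-3:].round(4))
    return p,d
E
python3 -c "
from h import *
st();p,d=wrench_local('6',(.5153,-.0350),44.7)"
```

```text
t15.88 pos [0.5599 0.007  0.0379] yaw 134.7 z [ 0.002 -0.    -1.   ] F [-0.5 -0.1 -0.2] w 0.0004 q6 -0.97
-0.1 -0.03 [-0.014 -0.013 -0.013 -0.013 -0.013 -0.012 -0.012 -0.012 -0.012 -0.011
 -0.011 -0.01  -0.009 -0.008 -0.008 -0.007 -0.005 -0.005 -0.004  0.007
  0.009]
0.08 0.095 [-0.038 -0.037 -0.037 -0.036 -0.033 -0.032 -0.031 -0.029 -0.027 -0.026
 -0.022 -0.016 -0.015 -0.013 -0.011  0.004  0.008  0.012  0.018  0.02
  0.024]
0.095 0.12 [-0.059 -0.037 -0.037 -0.035 -0.034 -0.033 -0.031 -0.031 -0.029 -0.028
 -0.026 -0.024 -0.023 -0.016 -0.015 -0.014 -0.013 -0.011 -0.01  -0.008
 -0.006 -0.004 -0.002 -0.002  0.     0.001  0.002  0.005  0.005  0.008
  0.01   0.011  0.013  0.014  0.015  0.016  0.017  0.019  0.021  0.022
  0.024  0.025  0.026  0.026]
tip [0.1104 0.1189 0.1202]
```

The jaw moved about 4 mm, and the force was a bit high over the worm's top. I'll repeat 0.9 mm higher.

Call:
drive_tool([
  [0,-0.011,0,0,0,0,0],
  [0,-0.011,0,0,0,0,0],
  [0,0,0.008,0,0,0,0],
  [0,0,0.0031,0,0,0,0],
  [0,0,0,0,0,0,0],
])

```text
time: 16.55
position: [0.5432, -0.0084, 0.0257]
tool_rot: [0.385, 0.923, -0.0, -0.001]
ft_force: [-0.9, -1.3, 0.3]
grip_width: 0.0007
```

Call:
drive_tool([
  [0,0.0055,0,0,0,0,0],
  [0,0.0055,0,0,0,0,0],
])

```text
time: 16.8
position: [0.5506, -0.0008, 0.027]
tool_rot: [0.385, 0.923, -0.001, -0.001]
ft_force: [-4.0, -1.8, 13.1]
grip_width: 0.0004
```

Call:
drive_tool([
  [0,0.0055,0,0,0,0,0],
  [0,0.0055,0,0,0,0,0],
])

```text
time: 17.05
position: [0.5592, 0.0075, 0.0269]
tool_rot: [0.385, 0.923, -0.0, -0.0]
ft_force: [-1.5, 0.0, 2.6]
grip_width: 0.0005
```

Call:
drive_tool([
  [0,0,-0.012,0,0,0,0],
  [0,0,0,0,0,0,0],
])

```text
time: 17.3
position: [0.5603, 0.0072, 0.0391]
tool_rot: [0.385, 0.923, 0.0, 0.001]
ft_force: [-0.5, 0.6, -0.3]
grip_width: 0.0003
```

```bash
python3 -c "
from h import *
st();p,d=wrench_local('7',(.5153,-.0350),44.7)"
```

```text
t17.30 pos [0.5603 0.0072 0.0391] yaw 134.7 z [ 0.003 -0.    -1.   ] F [-0.5  0.6 -0.3] w 0.0003 q6 -0.97
-0.1 -0.03 [-0.014 -0.013 -0.013 -0.013 -0.012 -0.012 -0.012 -0.011 -0.011 -0.011
 -0.011 -0.01  -0.01  -0.01  -0.009 -0.008 -0.008 -0.006 -0.005 -0.005
 -0.004  0.007]
0.08 0.095 [-0.034 -0.034 -0.033 -0.032 -0.03  -0.029 -0.027 -0.026 -0.025 -0.023
 -0.02  -0.016 -0.014 -0.012 -0.009 -0.007  0.006  0.011  0.019  0.022
  0.027]
0.095 0.12 [-0.058 -0.033 -0.033 -0.032 -0.031 -0.029 -0.029 -0.027 -0.025 -0.024
 -0.023 -0.022 -0.021 -0.019 -0.019 -0.015 -0.015 -0.012 -0.011 -0.008
 -0.007 -0.006 -0.004 -0.003 -0.002 -0.     0.001  0.003  0.005  0.006
  0.008  0.011  0.011  0.012  0.013  0.015  0.017  0.018  0.019  0.02
  0.021  0.022  0.023  0.026  0.026  0.027  0.029]
tip [0.1226 0.1266 0.127 ]
```

Another 4 mm of travel, so the mouth is about 34 mm. Two more strokes, slightly lighter.

Call:
drive_tool([
  [0,-0.011,0,0,0,0,0],
  [0,-0.011,0,0,0,0,0],
  [0,0,0.008,0,0,0,0],
  [0,0,0.0035,0,0,0,0],
  [0,0,0,0,0,0,0],
])

```text
time: 17.98
position: [0.5434, -0.0083, 0.026]
tool_rot: [0.385, 0.923, -0.0, -0.0]
ft_force: [-0.3, -0.1, 0.4]
grip_width: 0.0004
```

Call:
drive_tool([
  [0,0.0055,0,0,0,0,0],
  [0,0.0055,0,0,0,0,0],
])

```text
time: 18.23
position: [0.5509, -0.0007, 0.0272]
tool_rot: [0.385, 0.923, -0.001, -0.001]
ft_force: [-3.0, -2.1, 7.6]
grip_width: 0.0
```

Call:
drive_tool([
  [0,0.0055,0,0,0,0,0],
  [0,0.0055,0,0,0,0,0],
])

```text
time: 18.48
position: [0.5594, 0.0074, 0.0271]
tool_rot: [0.385, 0.923, -0.0, 0.0]
ft_force: [-0.1, -0.7, 1.1]
grip_width: 0.0008
```

Call:
drive_tool([
  [0,0,-0.012,0,0,0,0],
  [0,0,0,0,0,0,0],
])

```text
time: 18.73
position: [0.5603, 0.0072, 0.0396]
tool_rot: [0.385, 0.923, 0.0, 0.001]
ft_force: [-0.2, 0.6, -0.2]
grip_width: 0.0004
```

```bash
python3 -c "
from h import *
st();p,d=wrench_local('8',(.5153,-.0350),44.7)"
```

```text
t18.73 pos [0.5603 0.0072 0.0396] yaw 134.7 z [ 0.003 -0.    -1.   ] F [-0.2  0.6 -0.2] w 0.0004 q6 -0.97
-0.1 -0.03 [-0.013 -0.013 -0.013 -0.012 -0.012 -0.012 -0.012 -0.011 -0.011 -0.011
 -0.011 -0.01  -0.01  -0.009 -0.008 -0.007 -0.007 -0.005 -0.005 -0.004
 -0.003  0.008]
0.08 0.095 [-0.032 -0.031 -0.03  -0.029 -0.027 -0.025 -0.024 -0.022 -0.021 -0.019
 -0.017 -0.015 -0.014 -0.013 -0.009  0.008  0.016  0.021  0.024  0.027]
0.095 0.12 [-0.031 -0.03  -0.029 -0.028 -0.027 -0.025 -0.024 -0.023 -0.021 -0.02
 -0.018 -0.017 -0.016 -0.014 -0.012 -0.01  -0.009 -0.007 -0.006 -0.005
 -0.003 -0.002  0.     0.001  0.003  0.005  0.005  0.009  0.011  0.013
  0.013  0.014  0.015  0.017  0.018  0.019  0.02   0.023  0.023  0.025
  0.026  0.028]
tip [0.1102 0.1104 0.1137]
```

Call:
drive_tool([
  [0,-0.011,0,0,0,0,0],
  [0,-0.011,0,0,0,0,0],
  [0,0,0.008,0,0,0,0],
  [0,0,0.0042,0,0,0,0],
  [0,0,0,0,0,0,0],
])

```text
time: 19.4
position: [0.5433, -0.0083, 0.0257]
tool_rot: [0.385, 0.923, -0.0, -0.001]
ft_force: [0.0, -0.2, -0.0]
grip_width: 0.0007
```

Call:
drive_tool([
  [0,0.0055,0,0,0,0,0],
  [0,0.0055,0,0,0,0,0],
])

```text
time: 19.65
position: [0.5497, -0.0016, 0.0269]
tool_rot: [0.384, 0.923, -0.002, -0.002]
ft_force: [-7.3, -10.0, 12.0]
grip_width: 0.0001
```

Call:
drive_tool([
  [0,0.0055,0,0,0,0,0],
  [0,0.0055,0,0,0,0,0],
])

```text
time: 19.9
position: [0.5583, 0.0068, 0.0272]
tool_rot: [0.385, 0.923, -0.001, -0.001]
ft_force: [-1.9, -1.1, 3.3]
grip_width: 0.0005
```

Call:
drive_tool([
  [0,0,-0.012,0,0,0,0],
  [0,-0.011,0,0,0,0,0],
  [0,-0.011,0,0,0,0,0],
  [0,0,0.008,0,0,0,0],
  [0,0,0.004,0,0,0,0],
])

```text
time: 20.52
position: [0.5431, -0.0086, 0.0255]
tool_rot: [0.386, 0.923, -0.0, -0.001]
ft_force: [0.1, -0.1, 0.6]
grip_width: 0.0002
```

Call:
drive_tool([
  [0,0.0055,0,0,0,0,0],
  [0,0.0055,0,0,0,0,0],
])

```text
time: 20.78
position: [0.5483, -0.0026, 0.0265]
tool_rot: [0.384, 0.923, -0.003, -0.003]
ft_force: [-7.0, -7.0, 11.0]
grip_width: 0.0003
```

Call:
drive_tool([
  [0,0.0055,0,0,0,0,0],
  [0,0.0055,0,0,0,0,0],
])

```text
time: 21.02
position: [0.5566, 0.0061, 0.0271]
tool_rot: [0.385, 0.923, -0.002, -0.002]
ft_force: [-5.7, -4.2, 8.5]
grip_width: 0.0001
```

Call:
drive_tool([
  [0,0,-0.02,0,0,0,0],
  [0,-0.04,-0.02,0,0,0,0],
  [0,0,0,0,0,0,0],
])

```text
time: 21.4
position: [0.5299, -0.0217, 0.0672]
tool_rot: [0.386, 0.922, -0.0, 0.0]
ft_force: [0.4, -0.2, -0.2]
grip_width: 0.0003
```

```bash
python3 -c "
from h import *
st();p,d=wrench_local('9',(.5153,-.0350),44.7);crop(p,280,180,360,245,9,'r.png',1.8)"
```

```text
t21.40 pos [ 0.5299 -0.0217  0.0672] yaw 134.6 z [-0. -0. -1.] F [ 0.4 -0.2 -0.2] w 0.0003 q6 -1.03
-0.1 -0.03 [-0.013 -0.013 -0.013 -0.012 -0.012 -0.012 -0.012 -0.011 -0.011 -0.011
 -0.011 -0.01  -0.009 -0.009 -0.009 -0.008 -0.008 -0.007 -0.007 -0.007
 -0.006 -0.006 -0.005 -0.005 -0.004 -0.004 -0.003 -0.003 -0.003 -0.002
 -0.002 -0.001 -0.     0.     0.002  0.005  0.007]
0.08 0.095 [-0.03  -0.03  -0.029 -0.028 -0.026 -0.024 -0.023 -0.021 -0.02  -0.018
 -0.017 -0.015 -0.013 -0.01  -0.008 -0.006  0.009  0.01   0.012  0.015
  0.016  0.017  0.018  0.02   0.022  0.023  0.025  0.027]
0.095 0.12 [-0.032 -0.031 -0.029 -0.029 -0.028 -0.027 -0.025 -0.024 -0.022 -0.021
 -0.021 -0.02  -0.018 -0.017 -0.016 -0.014 -0.012 -0.012 -0.008 -0.008
 -0.006 -0.003 -0.002 -0.002  0.001  0.002  0.004  0.006  0.008  0.01
  0.011  0.013  0.014  0.015  0.017  0.018  0.019  0.021  0.022  0.023
  0.024  0.025  0.026  0.03 ]
tip [0.1107 0.1123 0.1185]
```

View pics/r.png

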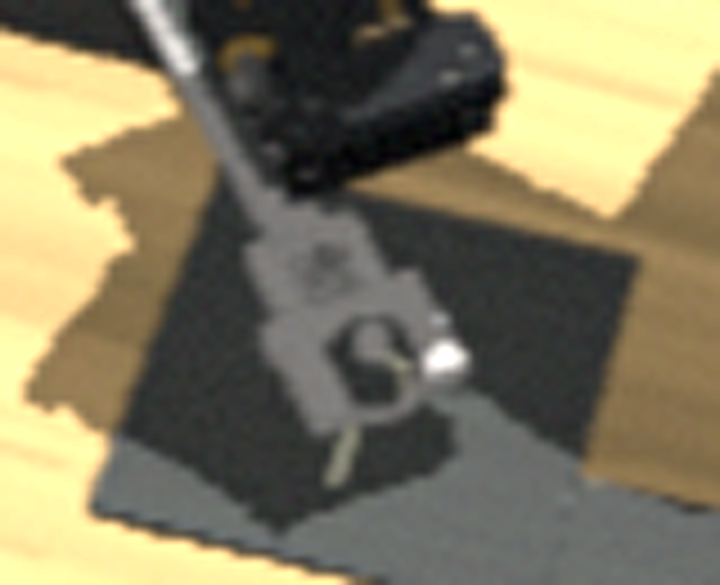

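The lateral force rose to about 10 N, so the jaws are clamping, but the mouth still reads about 30 mm. The nut line seems nearer 62° than 75°, so the wrench may be about 10° off the flats. I'll measure the nut line better.

```bash
python3 - <<'E'
from h import *
for tag in ('0','3','5','9'):
    q=np.load(f'pics/scene{tag}.npz')['p'].astype(float)
    Y=q[...,2]-q[...,0]; sub=np.clip(Y[216:224,319:329]-5,0,None)
    v,u=np.mgrid[216:224,319:329]
    W=ray('scene',np.c_[u.ravel(),v.ravel()],.022)[:,:2];w=sub.ravel()
    c=(W*w[:,None]).sum(0)/w.sum();S=((W-c)*w[:,None]).T@(W-c)/w.sum();l,V=np.linalg.eigh(S)
    d=V[:,1]*np.sign(V[1,1]);n=np.array([.5822,.0314])
    print(tag,c.round(4),"pca",np.degrees(np.arctan2(d[1],d[0])).round(1),(l*1e6).round(1),"from nut",[np.degrees(np.arctan2(*(c-m)[::-1])).round(1) for m in (n,n-[.002,0],[.579,.030])])
    # plate mark angle for comparison
    sub=np.clip(Y[226:238,312:324]-5,0,None);v,u=np.mgrid[226:238,312:324]
    W=ray('scene',np.c_[u.ravel(),v.ravel()],.006)[:,:2];w=sub.ravel();c=(W*w[:,None]).sum(0)/w.sum();S=((W-c)*w[:,None]).T@(W-c)/w.sum();l,V=np.linalg.eigh(S);d=V[:,1]*np.sign(V[0,1])
    print("   mark",c.round(4),np.degrees(np.arctan2(d[1],d[0])).round(1))
for tag in('5','9'):
    d=np.load(f'pics/scene{tag}.npz')['d'];P=cloud('scene',d).reshape(-1,3);g=np.array([.5153,-.035]);a=np.radians(44.7);u=np.array([np.cos(a),np.sin(a)]);v=np.array([-u[1],u[0]])
    L=np.c_[(P[:,:2]-g)@u,(P[:,:2]-g)@v,P[:,2]][d.ravel()>0];k=L[(L[:,2]>.014)&(L[:,2]<.026)&(L[:,0]>-.12)&(L[:,0]<.0)&(abs(L[:,1])<.02)]
    print(tag,len(k),np.polyfit(k[:,0],k[:,1],1))
E
```

```text
0 [0.5815 0.0399] pca 67.3 [ 3.8 14.5] from nut [np.float64(95.0), np.float64(81.6), np.float64(76.0)]
   mark [0.6143 0.0317] 4.1
3 [0.5814 0.0396] pca 63.2 [ 4.1 19.8] from nut [np.float64(95.5), np.float64(81.7), np.float64(76.0)]
   mark [0.614  0.0317] 3.8
5 [0.5805 0.0408] pca 145.7 [12.9 20.3] from nut [np.float64(100.0), np.float64(88.0), np.float64(81.9)]
   mark [0.614  0.0317] 3.6
9 [0.5828 0.0421] pca 130.9 [ 7.9 15.9] from nut [np.float64(86.8), np.float64(76.4), np.float64(72.6)]
   mark [0.6146 0.0319] 1.9
5 87 [ 0.08663647 -0.00126207]
9 125 [ 0.02078638 -0.00502523]
```

The nut-line angle is still ambiguous, 63–85°. So I'll regrip the handle and turn it about 15° clockwise, which seats the play on a known side. Then I back off by the play and rub again.

```bash
python3 -c "
from h import *
g=np.array([.5153,-.035]);n=np.array([.5825,.0315])
plan([((*g,.067),down(44.7),9),((*g,.0107),down(44.7),3)])
r=np.linalg.norm(n-g);off=np.degrees(np.arctan2(*(n-g)[::-1]))-44.7;print(r,off)
f=lambda y:(*(n-r*np.array([np.cos(np.radians(y+off)),np.sin(np.radians(y+off))])),.0107)
plan([(f(39.7),down(39.7),1),(f(34.7),down(34.7),1),(f(29.7),down(29.7),1),(f(34.7),down(34.7),1),(f(39.7),down(39.7),1)],p=np.array([*g,.0107]),R=down(44.7))
"
```

```text
[0.0001,-0.0023,-0,0.01,-0,9.99]
[-0.0003,-0.0023,-0,0.01,-0,9.99]
[-0.0007,-0.0022,-0,0.01,-0,9.99]
[-0.001,-0.0021,-0,0.01,-0,9.99]
[-0.0014,-0.0018,-0,0.01,-0,9.99]
[-0.0017,-0.0016,-0,0.01,-0,9.99]
[-0.0019,-0.0013,-0,0.01,-0,9.99]
[-0.0021,-0.0009,-0,0.01,-0,9.99]
[-0.0022,-0.0005,-0,0.01,-0,9.99]
--
[0,-0,0.0188,0,0,0]
[0,-0,0.0188,0,0,0]
[0,-0,0.0188,0,0,0]
--
0.09454147238117253 2.4837696081192462e-05
[0.0004,-0.0082,-0,-0,-0,5]
--
[0.0004,-0.0082,-0,0,-0,5]
--
[0.0004,-0.0082,-0,-0,-0,5]
--
[0.0004,0.0082,0,0,0,-5]
--
[0.0004,0.0082,0,-0,0,-5]
--
```

Call:
drive_tool([
  [0,-0.0023,0,0,0,10,0.6],
  [0,-0.0023,0,0,0,10,0.6],
  [-0.0007,-0.0022,0,0,0,10,0.6],
  [-0.001,-0.002,0,0,0,10,0.6],
  [-0.0014,-0.0018,0,0,0,10,0.6],
])

```text
time: 22.08
position: [0.5229, -0.0278, 0.0656]
tool_rot: [0.741, 0.672, 0.0, -0.0]
ft_force: [-0.3, -0.9, 0.6]
grip_width: 0.0429
```

Call:
drive_tool([
  [-0.0017,-0.0016,0,0,0,10,0.6],
  [-0.002,-0.0013,0,0,0,10,0.6],
  [-0.002,-0.001,0,0,0,10,0.6],
  [-0.0022,-0.0005,0,0,0,10,0.6],
  [0,0,0,0,0,0,0.6],
])

```text
time: 22.7
position: [0.5157, -0.034, 0.0657]
tool_rot: [0.925, 0.381, -0.0, -0.0]
ft_force: [-0.5, 0.3, 0.2]
grip_width: 0.0522
```

```bash
python3 -c "
from h import *
st();plan([((.5153,-.035,.0107),down(44.7),3)])"
```

```text
t22.70 pos [ 0.5157 -0.034   0.0657] yaw 44.8 z [-0.  0. -1.] F [-0.5  0.3  0.2] w 0.0522 q6 0.51
[-0.0003,0.0001,0.0183,-0.01,-0,0.03]
[-0.0003,0.0001,0.0183,-0.01,-0,0.03]
[-0.0003,0.0001,0.0183,-0.01,-0,0.03]
--
```

Call:
drive_tool([
  [-0.001,0,0.03,0,0,0,0.6],
  [0,0,0.018,0,0,0,0.6],
  [0,0,0.0065,0,0,0,0.6],
  [0,0,0,0,0,0,0],
  [0,0,0,0,0,0,0],
], squeeze=30)

```text
time: 23.32
position: [0.5151, -0.0353, 0.0124]
tool_rot: [0.925, 0.38, 0.001, 0.0]
ft_force: [-0.5, -0.3, 0.2]
grip_width: 0.0392
```

Call:
drive_tool([
  [0,0,0,0,0,0,0],
  [0,0,0,0,0,0,0],
  [0,0,0,0,0,0,0],
  [0,0,0,0,0,0,0],
])

```text
time: 23.82
position: [0.5149, -0.0354, 0.0124]
tool_rot: [0.925, 0.38, 0.0, 0.0]
ft_force: [-0.3, 0.4, 4.5]
grip_width: 0.0216
```

```bash
python3 -c "
from h import *
st();print(robot.get_obs()['moment'])"
```

```text
t23.82 pos [ 0.5149 -0.0354  0.0124] yaw 44.7 z [ 0.001 -0.    -1.   ] F [-0.3  0.4  4.5] w 0.0216 q6 0.51
[-0.081035   -0.01665311 -0.01631058]
```

Call:
drive_tool([
  [0.0004,-0.0082,0,0,0,5,0],
  [0,0,0,0,0,0,0],
])

```text
time: 24.08
position: [0.5094, -0.0294, 0.0123]
tool_rot: [0.94, 0.34, 0.0, 0.0]
ft_force: [-0.7, -1.5, 5.8]
grip_width: 0.0218
```

Call:
drive_tool([
  [0.0004,-0.0082,0,0,0,5,0],
  [0,0,0,0,0,0,0],
])

```text
time: 24.32
position: [0.5045, -0.0229, 0.0124]
tool_rot: [0.954, 0.299, 0.0, 0.001]
ft_force: [0.3, -1.8, 6.3]
grip_width: 0.0216
```

Call:
drive_tool([
  [0.0004,-0.0082,0,0,0,5,0],
  [0,0,0,0,0,0,0],
])

```text
time: 24.58
position: [0.5002, -0.0159, 0.0123]
tool_rot: [0.967, 0.257, 0.0, 0.0]
ft_force: [-0.8, -1.7, 6.6]
grip_width: 0.0216
```

```bash
python3 -c "
from h import *
st();print(robot.get_obs()['moment']);cam('scene','10')"
```

```text
t24.57 pos [ 0.5002 -0.0159  0.0123] yaw 29.7 z [ 0.001 -0.001 -1.   ] F [-0.8 -1.7  6.6] w 0.0216 q6 0.80
[-0.34164939  0.09733282 -0.021189  ]
```

```bash
python3 - <<'E'
from h import *
for tag in ('9','10'):
    q=np.load(f'pics/scene{tag}.npz')['p'].astype(float);Y=q[...,2]-q[...,0]
    print(Y[214:227,316:331].astype(int))
q=np.load('pics/scene10.npz')['p'];crop(q,290,190,350,240,12,'s.png',1.8)
for a in (85,75,65,60,50,45):
    d=np.array([np.cos(np.radians(a)),np.sin(np.radians(a)),0]);print(a,pix('scene',[np.array([.5812,.0305,.022])+d*.008,np.array([.5812,.0305,.022])+d*.0135]).round(1).tolist())
E
```

```text
[[ 1  2  3  2  3  2  2  2  2  1  4  2  2  0  0]
 [ 3  2  2  1  0  1  1  1  2  1  2  2  1 -1 -1]
 [ 4  3  1  0  1  2  2  1  1  2  2  3  3  1  0]
 [ 2  1 -1  3  2  2  2  1  0  2  3  4  4  4  2]
 [ 0  0 -1  0  3  2  3  2  0  2  1  3  3  4  4]
 [ 1 -1 -2  2  3  3  5  6  4  2  1  4  6  6  5]
 [ 2  1 -1  0  1  1  2  7  9  7  3  5  5  5  5]
 [ 2  1  0 -1  0  0 -1  3  7  6  1  4  4  4  3]
 [ 3  3  0 -1 -2 -2 -2 -1  6  5  3  3  2  1  2]
 [ 2  2  1  2 -1 -2  0  1  4  5  3  2  2  0  1]
 [ 2  2  3  1 -1 -1  0  0  2  2  2  0  0 -1 -1]
 [ 2  2  1  2  1  1  0  1  2  1  1  0  0  0  0]
 [ 2  1  3  2  2  3  3  2  2  1 -1  1  0 -1  0]]
[[ 2  3  3  2  2  3  2  3  3  3  3  3  3  1  1]
 [ 3  3  1  0  1  1  1  2  2  3  2  3  3  2  1]
 [ 3  2  2  0  3  2  1 -1  1  2  3  3  2  1 -1]
 [ 3  2  1  1  2  3  2 -1 -1  1  2  3  2  4  2]
 [ 1  1 -1  2  2  2  2  1  1  1  2  3  2  3  0]
 [ 1  0  0  0  2  4  3  3  2  0  1  2  3  2  1]
 [ 2  1  0  0  0  2  8 10  6  0  1  2  2  2  2]
 [ 2  1  0 -3  0  0  4  7  9  4  0  3  2  3  2]
 [ 2  3  2  1  0 -2  0  3  5  3  4  3  3  2  3]
 [ 2  2 -1 -1  1 -1 -2  2  5  5  2  2  2  2  2]
 [ 2  3  0  0  0 -3 -1  2  4  4  2  3  1  2  1]
 [ 3  2  3  1  1  0  1  3  3  1  1  1  0  0  1]
 [ 2  0  1  3  3  4  2  2  2  0  0  0 -1 -1 -1]]
85 [[323.3, 219.7], [324.9, 220.3]]
75 [[323.1, 220.0], [324.5, 220.8]]
65 [[322.8, 220.3], [324.0, 221.3]]
60 [[322.6, 220.4], [323.8, 221.5]]
50 [[322.3, 220.6], [323.2, 221.8]]
45 [[322.1, 220.7], [322.8, 222.0]]
```

View pics/s.png

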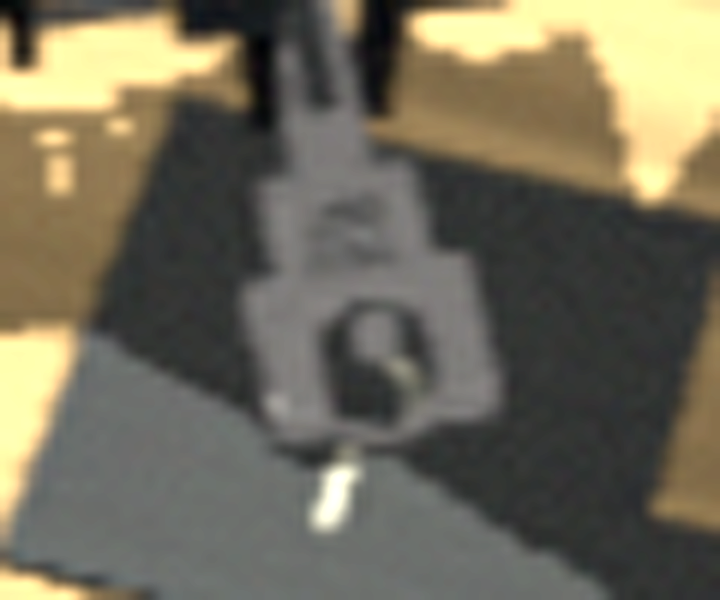

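The nut line moved with the wrench (crop (400,370), now about 62°), so the jaws have been engaged from the start. I'll check jaw width against the unclosed picture.

```bash
python3 - <<'E'
from h import *
def edges(tag,g,a,zt):
    z=np.load(f'pics/scene{tag}.npz');d=z['d'];P=cloud('scene',d).reshape(-1,3);a=np.radians(a);u=np.array([np.cos(a),np.sin(a)]);v=np.array([-u[1],u[0]])
    # grey top face pixels, ray cast to top-face plane
    uv=np.argwhere(np.ones((400,640)))[:,::-1];W=ray('scene',uv,zt)[:,:2]-g
    x=W@u;y=W@v;lum=z['p'].reshape(-1,3).mean(1)
    hz=P[:,2]
    for lo,hi in((.078,.084),(.084,.092),(.092,.100),(.100,.107)):
        k=(x>lo)&(x<hi)&(abs(y)<.055);ys=y[k];o=np.argsort(ys)
        print(tag,lo,[(int(round(1e3*ys[i])),int(lum[k][i]),int(round(1e3*(hz[k][i])))) for i in o])
edges('4',np.array([.5038,-.035]),44.8,.0698)
edges('10',np.array([.5002,-.0159]),29.7,.020)
E
```

```text
4 0.078 [(-54, 29, 8), (-52, 29, 7), (-51, 28, 9), (-49, 26, 10), (-47, 31, 4), (-44, 45, 64), (-42, 45, 69), (-41, 62, 73), (-40, 63, 69), (-37, 70, 73), (-34, 70, 72), (-32, 70, 72), (-31, 71, 73), (-30, 71, 68), (-27, 65, 6), (-25, 66, 64), (-24, 49, 5), (-22, 63, 59), (-20, 57, 59), (-17, 51, 8), (-15, 66, 62), (-14, 44, 10), (-12, 65, 64), (-10, 57, 60), (-7, 47, 9), (-5, 66, 64), (-4, 39, 6), (-2, 64, 60), (1, 58, 59), (3, 44, 8), (5, 64, 61), (6, 38, 9), (8, 65, 63), (11, 65, 66), (14, 67, 72), (15, 66, 68), (18, 70, 73), (21, 69, 73), (23, 70, 71), (24, 68, 72), (25, 68, 75), (28, 68, 67), (31, 68, 3), (33, 66, -1), (34, 71, 3), (36, 62, 2), (39, 61, 1), (41, 60, 3), (43, 56, 0), (44, 59, 3), (46, 56, 1), (49, 66, 2), (52, 97, 2), (54, 119, 2), (55, 117, 1)]
4 0.084 [(-54, 27, 8), (-53, 29, 10), (-51, 28, 7), (-50, 29, 10), (-48, 28, 5), (-47, 32, 10), (-45, 40, 8), (-44, 51, 64), (-43, 56, 68), (-41, 66, 67), (-40, 66, 69), (-38, 69, 74), (-37, 70, 71), (-36, 70, 70), (-34, 69, 72), (-33, 70, 73), (-30, 71, 74), (-28, 72, 70), (-27, 61, 7), (-26, 56, 9), (-24, 39, 6), (-23, 
[... 5591 characters left out ...]
9, 10), (-30, 78, 20), (-27, 87, 27), (-26, 72, 23), (-24, 71, 23), (-23, 71, 24), (-21, 71, 20), (-20, 70, 24), (-18, 70, 21), (-17, 66, 20), (-15, 52, 19), (-14, 45, 20), (-12, 28, 17), (-11, 29, 23), (-8, 26, 15), (-8, 28, 26), (-5, 27, 27), (-2, 30, 23), (-1, 29, 26), (1, 30, 21), (2, 43, 24), (5, 46, 19), (5, 64, 24), (8, 55, 15), (8, 60, 21), (11, 50, 14), (11, 45, 17), (14, 60, 25), (15, 55, 22), (18, 68, 19), (21, 68, 24), (21, 69, 24), (24, 69, 21), (25, 69, 22), (27, 70, 23), (28, 62, 20), (30, 54, 8), (31, 45, 8), (33, 30, 7), (34, 31, 8), (36, 27, 7), (37, 29, 6), (40, 30, 7), (43, 32, 10), (44, 29, 8), (46, 29, 9), (47, 29, 9), (50, 29, 8), (50, 27, 8), (53, 27, 7), (53, 28, 5)]
```

Half-level edges put the moving jaw's face at about −14.5 mm and the fixed one at +14 mm, a mouth of about 28.5 mm, so the jaws fit. Next I turn the nut from wrench yaw 29.7° to about −27°, 4.75° per row.

Call:
drive_tool([
  [0.0003,-0.0079,-0.001,0,0,4.75,0],
  [0.0003,-0.0079,0,0,0,4.75,0],
  [0.0003,-0.0079,0,0,0,4.75,0],
  [0.0003,-0.0079,0,0,0,4.75,0],
  [0,0,0,0,0,0,0],
])

```text
time: 25.25
position: [0.4894, 0.0139, 0.0125]
tool_rot: [0.996, 0.094, 0.0, 0.0]
ft_force: [0.3, -2.0, -3.6]
grip_width: 0.0217
```

```bash
python3 -c "
from h import *
st();p,R=pose();n=np.array([.5825,.0315]);d=n-p[:2];print(np.linalg.norm(d),np.degrees(np.arctan2(d[1],d[0])))"
```

```text
t25.25 pos [0.4894 0.0139 0.0125] yaw 10.7 z [ 0.001 -0.    -1.   ] F [ 0.3 -2.  -3.6] w 0.0217 q6 1.18
0.0947702970861831 10.699012841161302
```

Call:
drive_tool([
  [0.0003,-0.0078,0.0005,0,0,4.7,0],
  [0.0003,-0.0078,0,0,0,4.7,0],
  [0.0003,-0.0078,0,0,0,4.7,0],
  [0.0003,-0.0078,0,0,0,4.7,0],
  [0.0003,-0.0078,0,0,0,4.7,0],
])

```text
time: 25.88
position: [0.4904, 0.0519, 0.0124]
tool_rot: [0.994, -0.112, 0.001, 0.0]
ft_force: [1.4, -4.7, -0.4]
grip_width: 0.0215
```

Call:
drive_tool([
  [0.0003,-0.0078,0,0,0,4.7,0],
  [0.0003,-0.0078,0,0,0,4.7,0],
  [0.0002,-0.0055,0,0,0,3.3,0],
  [0,0,0,0,0,0,0],
  [0,0,0,0,0,0,0],
])

```text
time: 26.5
position: [0.4976, 0.0719, 0.0124]
tool_rot: [0.975, -0.221, 0.001, -0.0]
ft_force: [3.0, -3.6, -1.5]
grip_width: 0.0214
```

```bash
python3 -c "
from h import *
st();p,R=pose();n=np.array([.5825,.0315]);d=n-p[:2];print(np.linalg.norm(d),np.degrees(np.arctan2(d[1],d[0])))
q,d=cam('scene','11');a=cv2.resize(q[200:245,300:345],None,fx=9,fy=9,interpolation=cv2.INTER_CUBIC)
q2,d=cam('top','11');b=cv2.resize(q2[165:210,275:320],None,fx=8.8,fy=9,interpolation=cv2.INTER_CUBIC)
cv2.imwrite('pics/u.png',np.clip(np.hstack([a,b])*1.8,0,255).astype(np.uint8))
for x in (15,10,5,0,-5):
    e=np.array([np.cos(np.radians(x)),np.sin(np.radians(x)),0]);print(x,pix('scene',[np.array([.5812,.0305,.022])+e*.008,np.array([.5812,.0305,.022])+e*.0135]).round(1).tolist())
Y=q.astype(int);Y=Y[...,2]-Y[...,0];print(Y[217:236,313:328])
"
```

```text
t26.50 pos [0.4976 0.0719 0.0124] yaw -25.5 z [ 0.002 -0.    -1.   ] F [ 3.  -3.6 -1.5] w 0.0214 q6 1.94
0.09403507385255641 -25.450093821932974
15 [[320.8, 220.8], [320.6, 222.3]]
10 [[320.5, 220.8], [320.3, 222.2]]
5 [[320.3, 220.8], [319.9, 222.2]]
0 [[320.1, 220.7], [319.5, 222.1]]
-5 [[319.9, 220.7], [319.2, 222.0]]
[[ 6  6  5  4  2  1  3  5  5  3  0 -2  2  2  3]
 [ 6  7  5  2  0  0  2  3  4  3  1 -1  1  2  2]
 [ 4  3  3  0 -2 -2  0  2  3  1  1  0  0  2  3]
 [ 3  2  2  1 -3  0  4  9  7  0  0  0  0  2  3]
 [ 1  1  1  0 -2  1 14 19 14  3  0 -2  1  3  2]
 [ 1  1  2  2  1  2 10 13  8  0  1  3  4  3  2]
 [ 1  0  1  2  2  2  6  7  2  1  3  5  7  5  5]
 [-1  1  2  4  4  2  5  6  3  4  6  6  6  7  5]
 [ 0 -1  1  2  3  3  3  5  6  5  6  6  5  6  5]
 [-1  0  0  1  1  5  6  4  3  4  5  5  5  3  3]
 [-1 -1 -2 -2  3 18 19  6  2  2  4  4  4  2  3]
 [-1 -3 -1 -1  7 21 20  4  0  2  2  2  2  1  0]
 [-1  0  0  2 14 21 16  2 -1 -1  2  2  0  0  1]
 [-1  0 -1  5 19 21  8 -1  0  0  0  0 -1 -1  0]
 [ 0  0  0  7 20 18  4 -1  0  1  1 -1  0  0 -1]
 [ 0  1  2 14 20 15  2  0  0  1  0 -1 -1 -1  0]
 [ 0 -1  3 12 15  6  0  1  0  0  0  0 -1  1 -1]
 [-1 -1  0  3  4  2 -1  1  0 -1 -1  0  0 -1  1]
 [ 1  0  1  0  0  0 -1  1  0 -1  0 -1 -1  1  1]]
```

View pics/u.png

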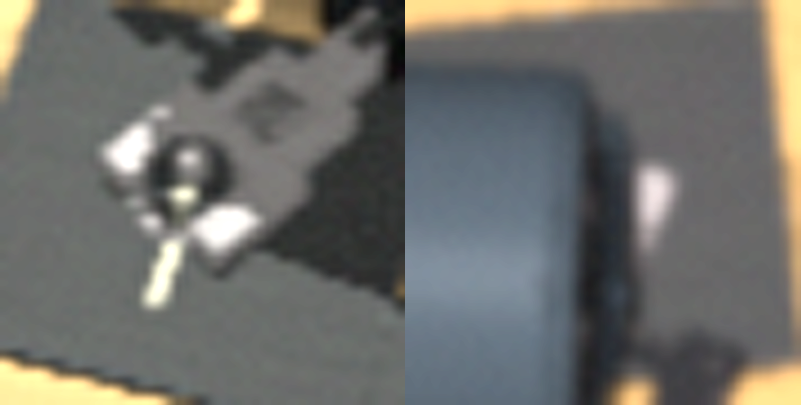

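The nut line (crop (182,197)) lines up with the plate line once I allow for its 16 mm extra height (extension at about 181.5). Wrench yaw of −25.5° gives about 4.5° for the nut against 4.1° for the mark. I'll hold briefly, relieve the wrench slightly and try a small lift.

Call:
drive_tool([
  [0,0,0,0,0,0,0],
  [0,0,0,0,0,0,0],
  [0,0.0015,0,0,0,-1,0],
  [0,0,0,0,0,0,0],
], squeeze=50)

```text
time: 27.1
position: [0.4965, 0.0705, 0.0124]
tool_rot: [0.977, -0.212, 0.001, 0.0]
ft_force: [3.0, -4.8, -1.1]
grip_width: 0.0215
```

Call:
drive_tool([
  [0,0,-0.0015,0,0,0,0],
  [0,0,-0.0015,0,0,0,0],
  [0,0,0,0,0,0,0],
])

```text
time: 27.48
position: [0.4961, 0.0705, 0.015]
tool_rot: [0.977, -0.212, 0.0, 0.0]
ft_force: [2.4, -4.5, -4.7]
grip_width: 0.0213
```

```bash
python3 -c "
from h import *
st();print(robot.get_obs()['moment'])"
```

```text
t27.48 pos [0.4961 0.0705 0.015 ] yaw -24.5 z [ 0. -0. -1.] F [ 2.4 -4.5 -4.7] w 0.0213 q6 1.92
[-0.78814082 -0.32249224 -0.24057735]
```

Lift force is close to the bare weight, so I continue lifting.

Call:
drive_tool([
  [0,0,-0.004,0,0,0,0],
  [0,0,-0.004,0,0,0,0],
  [0,0,0,0,0,0,0],
])

```text
time: 27.85
position: [0.4934, 0.0715, 0.0229]
tool_rot: [0.977, -0.212, -0.002, 0.0]
ft_force: [-0.9, -2.3, -6.9]
grip_width: 0.0211
```

```bash
python3 -c "
from h import *
st();print(robot.get_obs()['moment'])
q,d=cam('scene','12');p,R=pose();P=cloud('scene',d).reshape(-1,3);L=R.inv().apply(P-p)*[1,-1,-1]
k=(d.ravel()>0)&(abs(L[:,1])<.045)&(P[:,2]>.013)&(P[:,2]<.06)
for a,b in((-.12,-.08),(-.08,-.04),(.03,.045),(.06,.075),(.085,.11)):
    m=k&(L[:,0]>a)&(L[:,0]<b)&((abs(L[:,1])>.016)|(a<.08));print(a,m.sum(),np.median(P[m,2]).round(4) if m.any() else '')
"
```

```text
t27.85 pos [0.4934 0.0715 0.0229] yaw -24.5 z [-0.005  0.001 -1.   ] F [-0.9 -2.3 -6.9] w 0.0211 q6 1.92
[-0.25273775  0.52642823 -0.18320339]
-0.12 22 0.0365
-0.08 0 
0.03 50 0.03
0.06 78 0.0292
0.085 74 0.0266
```

The wrench is coming up with a slight nose-down tilt of about 3°. Continuing.

Call:
drive_tool([
  [0,0,-0.005,0,0,0,0],
  [0,0,-0.005,0,0,0,0],
  [0,0,-0.005,0,0,0,0],
  [0,0,0,0,0,0,0],
])

```text
time: 28.4
position: [0.4961, 0.0712, 0.039]
tool_rot: [0.977, -0.212, 0.001, -0.0]
ft_force: [-0.9, -1.1, -6.5]
grip_width: 0.0209
```

Call:
drive_tool([
  [0,0,-0.02,0,0,0,0],
  [0,0,-0.03,0,0,0,0],
  [0,0,0,0,0,0,0],
])

```text
time: 28.78
position: [0.4982, 0.0714, 0.0905]
tool_rot: [0.977, -0.212, 0.004, -0.001]
ft_force: [0.6, 0.2, -3.2]
grip_width: 0.0209
```

```bash
python3 -c "
from h import *
st();print(robot.get_obs()['moment'])
q,d=cam('scene','13');p,R=pose();P=cloud('scene',d).reshape(-1,3);L=R.inv().apply(P-p)*[1,-1,-1]
k=(d.ravel()>0)&(abs(L[:,1])<.045)&(P[:,2]>.05)&(P[:,2]<.12)
for a,b in((-.12,-.08),(-.08,-.04),(.03,.045),(.06,.075),(.085,.095),(.095,.12)):
    m=k&(L[:,0]>a)&(L[:,0]<b);print(a,m.sum(),np.median(P[m],0).round(4) if m.any() else '',L[m,0].max().round(4) if m.any() else '',np.percentile(L[m,1],[5,95]).round(4) if m.any() else '')
Y=q.astype(int);Y=Y[...,2]-Y[...,0];print(Y[217:226,315:326])
plan([((.421,-.222,.09),down(93),12)])
"
```

```text
t28.77 pos [0.4982 0.0714 0.0905] yaw -24.5 z [ 0.007 -0.    -1.   ] F [ 0.6  0.2 -3.2] w 0.0209 q6 1.92
[ 0.13665775  0.0705813  -0.02256744]
-0.12 26 [0.4007 0.1192 0.115 ] -0.0974 [-0.0056  0.011 ]
-0.08 1 [0.462  0.0974 0.097 ] -0.0425 [0.0091 0.0091]
0.03 56 [0.5326 0.0577 0.0933] 0.045 [-0.0186  0.0194]
0.06 84 [0.5574 0.0458 0.0892] 0.0749 [-0.0262  0.0271]
0.085 41 [0.5824 0.0475 0.0858] 0.095 [-0.0239  0.0283]
0.095 71 [0.5907 0.0159 0.0825] 0.1139 [-0.0288  0.0279]
[[ 0 -1  0  1  3  3  3  3  1  1  3]
 [ 0  0  1  0  2  2  3  2  2  0  0]
 [ 2 -1 -1 -1  1  3  3  1  2  0  1]
 [ 1  1 -1 -1  3  8  6  3 -2 -2 -1]
 [ 2  2 -1  0  7  7  4  0  0 -1  0]
 [ 2  1  1  1  6  7  3  1 -1 -1 -1]
 [ 2  2  1  1  6  6  4 -1 -1  1  2]
 [ 0  1  2  2  4  6  4 -1  1  2  3]
 [-1  0  3  3  3  4  4  2  2  3  2]]
[0.0044,0.0249,-0.0001,0.01,-0.02,-9.79]
[0.0001,0.0253,-0.0001,0.01,-0.02,-9.79]
[-0.0042,0.0249,-0.0001,0.01,-0.02,-9.79]
[-0.0084,0.0238,-0.0001,0.01,-0.02,-9.79]
[-0.0123,0.0221,-0.0001,0.01,-0.02,-9.79]
[-0.0159,0.0196,-0.0001,0.01,-0.02,-9.79]
[-0.019,0.0167,-0.0001,0.01,-0.02,-9.79]
[-0.0216,0.0132,-0.0001,0.01,-0.02,-9.79]
[-0.0235,0.0093,-0.0001,0.01,-0.02,-9.79]
[-0.0247,0.0052,-0.0001,0.01,-0.02,-9.79]
[-0.0252,0.0009,-0.0001,0.01,-0.02,-9.79]
[-0.025,-0.0034,-0.0001,0.01,-0.02,-9.79]
--
```

The wrench is free, with a 9° nose-down tilt in the grip that I'll level with tool pitch. Carrying it back to the mat, centre about (0.422, −0.215), axis 92.4°.

Call:
drive_tool([
  [0.0044,0.025,0,0,0,-9.8,0],
  [0,0.0253,0,0,0,-9.8,0],
  [-0.0042,0.025,0,0,0,-9.8,0],
  [-0.0084,0.0238,0,0,0,-9.8,0],
  [-0.0123,0.022,0,0,0,-9.8,0],
])

```text
time: 29.45
position: [0.4631, -0.0517, 0.0873]
tool_rot: [0.977, 0.215, -0.001, -0.0]
ft_force: [0.5, 0.6, -3.3]
grip_width: 0.0213
```

Call:
drive_tool([
  [-0.016,0.0196,0,0,0,-9.8,0],
  [-0.019,0.0167,0,0,0,-9.8,0],
  [-0.0216,0.0132,0,0,0,-9.8,0],
  [-0.0235,0.0093,0,0,0,-9.8,0],
  [-0.0247,0.005,0,0,0,-9.8,0],
])

```text
time: 30.08
position: [0.4314, -0.174, 0.0873]
tool_rot: [0.8, 0.6, -0.0, -0.0]
ft_force: [-0.0, -0.3, -2.9]
grip_width: 0.0213
```

Call:
drive_tool([
  [-0.025,0.001,0,0,0,-9.8,0],
  [-0.025,-0.0034,0,0,0,-9.8,0],
  [0,0,0,0,0,0,0],
])

```text
time: 30.45
position: [0.4195, -0.2238, 0.0875]
tool_rot: [0.689, 0.725, -0.0, 0.0]
ft_force: [0.9, -0.5, -4.1]
grip_width: 0.021
```

```bash
python3 -c "
from h import *
st();p,R=pose()
q,d=cam('scene','14');P=cloud('scene',d).reshape(-1,3);L=R.inv().apply(P-p)*[1,-1,-1]
k=(d.ravel()>0)&(abs(L[:,1])<.045)&(P[:,2]>.05)&(P[:,2]<.13)
for a,b in((-.125,-.08),(.03,.06),(.06,.08),(.085,.12)):
    m=k&(L[:,0]>a)&(L[:,0]<b);print(a,m.sum(),np.median(P[m],0).round(4) if m.any() else '',L[m,0].min(),L[m,0].max())
hsv=cv2.cvtColor(q,cv2.COLOR_BGR2HSV)
for r in rects(q,'scene',.012,(0,0,110),(179,60,255),60,2000,(130,120,310,260)):print(*r)
T=down(92.5)*Ro.from_euler('y',9,degrees=True)
plan([((.422,-.217,.03),T,2),((.422,-.217,.0125),T,1)])
"
```

```text
t30.45 pos [ 0.4195 -0.2238  0.0875] yaw 92.9 z [ 0.001 -0.001 -1.   ] F [ 0.9 -0.5 -4.1] w 0.0210 q6 -0.78
-0.125 46 [ 0.4296 -0.3284  0.1122] -0.11977372232953329 -0.09121228874970763
0.03 101 [ 0.426  -0.1778  0.0897] 0.030388766822798483 0.05994918964675572
0.06 87 [ 0.4199 -0.1532  0.0845] 0.060197435843477684 0.07925687233929764
0.085 79 [ 0.4039 -0.1267  0.0797] 0.08553435374174359 0.10764179930284956
[247. 217.] [ 648.2 -195.7] [ 647.  -195.6] 90 58 27.7
[215. 192.] [ 594.7 -342.5] [ 594.2 -343.6] 91 61 82.0
[0.0026,0.0016,0.0287,-0.03,4.48,0.18]
[0.0004,0.0016,0.0289,-0.03,4.48,0.18]
--
[-0.0027,-0,0.0173,0,0,0]
--
```

Call:
drive_tool([
  [0.0026,0.0016,0.0287,0,4.6,0,0],
  [0.0004,0.0016,0.0289,0,4.6,0,0],
  [-0.0027,0,0.017,0,0,0,0],
  [-0.0004,0,0.0025,0,0,0,0],
  [0,0,0,0,0,0,0],
])

```text
time: 31.12
position: [0.4223, -0.2157, 0.0112]
tool_rot: [0.686, 0.724, 0.055, -0.059]
ft_force: [1.1, 0.1, -4.2]
grip_width: 0.0212
```

```bash
python3 -c "
from h import *
st()"
```

```text
t31.12 pos [ 0.4223 -0.2157  0.0112] yaw 93.1 z [-0.009  0.16  -0.987] F [ 1.1  0.1 -4.2] w 0.0212 q6 -0.99
```

Releasing the wrench, then raising and levelling the tool. I'll also work out the shelf frame from the stored pictures.

Call:
drive_tool([
  [0,0,0,0,0,0,0.7],
  [0,0,0,0,0,0,0.7],
  [0,0,0,0,0,0,0.7],
  [0,0,0,0,0,0,0.7],
  [0,0,0,0,0,0,0.7],
])

```text
time: 31.75
position: [0.4224, -0.2166, 0.0113]
tool_rot: [0.686, 0.723, 0.055, -0.058]
ft_force: [0.4, 0.7, -0.2]
grip_width: 0.0585
```

Call:
drive_tool([
  [0,0,-0.03,0,0,0,1],
  [0,0,-0.05,0,-4.6,0,1],
  [0,0,-0.03,0,-4.6,0,1],
  [0,0,0,0,0,0,1],
])

```text
time: 32.25
position: [0.4239, -0.2315, 0.1221]
tool_rot: [0.687, 0.726, 0.0, 0.002]
ft_force: [-0.2, -0.7, -0.5]
grip_width: 0.0857
```

```bash
python3 - <<'E'
from h import *
st()
n=np.array([-.3412,-.0239,.9397]);d0=-.1672
def rp(nm,uv):
    m=robot.camera_model(nm);R=np.array(m["R"]);t=np.array(m["t"]);uv=np.atleast_2d(uv).astype(float)
    d=np.c_[(uv[:,0]-m["cx"])/m["fx"],(uv[:,1]-m["cy"])/m["fy"],np.ones(len(uv))]@R;c=-R.T@t
    return c+d*((d0-c@n)/(d@n))[:,None]
t=cv2.cvtColor(np.load('pics/top0.npz')['p'],cv2.COLOR_BGR2GRAY);s=cv2.cvtColor(np.load('pics/scene0.npz')['p'],cv2.COLOR_BGR2GRAY)
for u in(226,234,242,248):print('top col',u,'up',[(v,int(t[v,u])) for v in range(151,161)],'low',[(v,int(t[v,u])) for v in range(186,200)])
for v in(165,175,185):print('top row',v,'L',[(u,int(t[v,u])) for u in range(214,225)],'R',[(u,int(t[v,u])) for u in range(246,257)])
for u in(372,383,395,404):print('sc col',u,[(v,int(s[v,u])) for v in range(210,272,1)])
E
```

```text
t32.25 pos [ 0.4239 -0.2315  0.1221] yaw 93.2 z [ 0.003 -0.003 -1.   ] F [-0.2 -0.7 -0.5] w 0.0857 q6 -0.79
top col 226 up [(151, 126), (152, 129), (153, 133), (154, 136), (155, 136), (156, 146), (157, 168), (158, 179), (159, 181), (160, 181)] low [(186, 181), (187, 181), (188, 181), (189, 181), (190, 179), (191, 167), (192, 140), (193, 137), (194, 162), (195, 156), (196, 111), (197, 73), (198, 85), (199, 113)]
top col 234 up [(151, 126), (152, 130), (153, 134), (154, 135), (155, 147), (156, 169), (157, 179), (158, 180), (159, 180), (160, 180)] low [(186, 180), (187, 179), (188, 179), (189, 177), (190, 167), (191, 142), (192, 132), (193, 155), (194, 155), (195, 116), (196, 75), (197, 79), (198, 109), (199, 125)]
top col 242 up [(151, 127), (152, 131), (153, 136), (154, 152), (155, 172), (156, 180), (157, 179), (158, 178), (159, 178), (160, 178)] low [(186, 181), (187, 180), (188, 179), (189, 168), (190, 143), (191, 128), (192, 150), (193, 156), (194, 127), (195, 85), (196, 83), (197, 108), (198, 123), (199, 129)]
top col 248 up [(151, 128), (152, 133), (153, 144), (154, 161), (155, 1
[... 3323 characters left out ...]
, (213, 133), (214, 132), (215, 128), (216, 126), (217, 122), (218, 126), (219, 155), (220, 143), (221, 103), (222, 96), (223, 97), (224, 100), (225, 100), (226, 101), (227, 99), (228, 100), (229, 99), (230, 98), (231, 97), (232, 96), (233, 98), (234, 97), (235, 103), (236, 150), (237, 165), (238, 164), (239, 164), (240, 165), (241, 164), (242, 164), (243, 165), (244, 165), (245, 165), (246, 164), (247, 164), (248, 164), (249, 163), (250, 164), (251, 163), (252, 163), (253, 164), (254, 162), (255, 162), (256, 162), (257, 162), (258, 163), (259, 164), (260, 164), (261, 163), (262, 167), (263, 140), (264, 110), (265, 122), (266, 142), (267, 147), (268, 144), (269, 138), (270, 136), (271, 136)]
```

```bash
python3 - <<'E'
from h import *
n=np.array([-.3412,-.0239,.9397]);d0=-.1672;xh=np.array([np.cos(np.radians(20))*np.cos(np.radians(4)),np.cos(np.radians(20))*np.sin(np.radians(4)),np.sin(np.radians(20))]);yh=np.cross(n,xh)
def rp(nm,uv):
    m=robot.camera_model(nm);R=np.array(m["R"]);t=np.array(m["t"]);uv=np.atleast_2d(uv).astype(float)
    d=np.c_[(uv[:,0]-m["cx"])/m["fx"],(uv[:,1]-m["cy"])/m["fy"],np.ones(len(uv))]@R;c=-R.T@t
    return c+d*((d0-c@n)/(d@n))[:,None]
for nm,lab,uv in(("top","low",[(226,191.4),(234,190.4),(242,189.5),(248,189.1)]),("top","up",[(226,156.6),(234,155.5),(242,154.3),(248,153.8)]),("top","L",[(218,165),(219.4,175),(220.4,185)]),("top","R",[(251.4,165),(253,175),(254.2,185)]),("scene","low",[(372,228.1),(383,230.6),(395,233.4),(404,235.6)]),("scene","up",[(372,255.5),(383,258),(395,261),(404,263.3)])):
    W=rp(nm,uv);print(nm,lab,"x'",(W@xh).round(4),"y'",(W@yh).round(4))
nut=np.array([.5822,.0312,.0]);yp=np.array([-np.sin(np.radians(4)),np.cos(np.radians(4)),0]);print("nut y'+.21",nut@yp+.21, yh)
E
```

```text
top low x' [0.559  0.5594 0.5596 0.5586] y' [0.2428 0.2138 0.1849 0.1633]
top up x' [0.6829 0.6838 0.685  0.6845] y' [0.2265 0.1978 0.169  0.1476]
top L x' [0.6563 0.6203 0.5842] y' [0.2586 0.2584 0.2596]
top R x' [0.6435 0.6073 0.571 ] y' [0.1405 0.1392 0.1394]
scene low x' [0.5561 0.5557 0.5556 0.5561] y' [0.1513 0.1853 0.222  0.2493]
scene up x' [0.6856 0.6847 0.6849 0.6852] y' [0.1683 0.1988 0.232  0.2566]
nut y'+.21 0.20051177935427675 [-6.97712815e-02  9.97575414e-01  3.84070789e-05]
```

The shelf frame agrees from both cameras: origin about (0.566, 0.240, 0.034), axis 4°, tilt 20°, width 119 mm. Now plaque 1 at (0.647, −0.196), axis 27.6°.

```bash
cat >> h.py <<'E'
SN=np.array([-.3412,-.0239,.9397]);SX=np.array([.9374,.0656,.3420]);SY=np.cross(SN,SX);SO=np.array([.5657,.2396,.0336])
TS=Ro.from_matrix(np.c_[SX,-SY,-SN])
def sh(x,y,z):return SO+x*SX+y*SY+z*SN
def shs():
    p,R=pose();e=p-SO;print("shelf xyz",np.round([e@SX,e@SY,e@SN],4),"F",np.round([robot.get_obs()["ft_force"]@a for a in(SX,SY,SN)],1),"rot err",np.degrees((TS.inv()*R).as_rotvec()).round(1))
E
python3 -c "
from h import *
plan([((.647,-.196,.12),down(27.6),7),((.647,-.196,.0035),down(27.6),3)])"
```

```text
[0.0033,0.0321,0.0004,0.03,0.01,9.37]
[0.0085,0.0311,0.0004,0.03,0.01,9.37]
[0.0134,0.0293,0.0003,0.03,0.01,9.37]
[0.018,0.0268,0.0003,0.03,0.01,9.37]
[0.0222,0.0235,0.0003,0.03,0.01,9.37]
[0.0257,0.0196,0.0003,0.03,0.01,9.37]
[0.0285,0.0151,0.0003,0.03,0.01,9.37]
--
[0,-0,0.0388,0,0,0]
[0,-0,0.0388,0,0,0]
[0,-0,0.0388,0,0,0]
--
```

Call:
drive_tool([
  [0.0033,0.032,0,0,0,9.4,1],
  [0.0085,0.031,0,0,0,9.4,1],
  [0.0134,0.0293,0,0,0,9.4,1],
  [0.018,0.0268,0,0,0,9.4,1],
  [0.0222,0.0235,0,0,0,9.4,1],
])

```text
time: 32.88
position: [0.5826, -0.2066, 0.118]
tool_rot: [0.921, 0.389, -0.001, -0.002]
ft_force: [0.3, 0.2, -0.6]
grip_width: 0.0871
```

Call:
drive_tool([
  [0.0257,0.0196,0,0,0,9.4,1],
  [0.0285,0.015,0,0,0,9.4,1],
  [0,0,0.04,0,0,0,1],
  [0,0,0.03,0,0,0,1],
  [0,0,0,0,0,0,1],
])

```text
time: 33.5
position: [0.643, -0.1958, 0.0453]
tool_rot: [0.972, 0.236, -0.004, -0.003]
ft_force: [0.6, 0.3, 0.1]
grip_width: 0.0872
```

```bash
python3 -c "
from h import *
st()
q,d=cam('scene','15')
for r in rects(q,'scene',.012,(0,0,110),(179,60,255),60,2000,(130,120,310,260)):print(*r)
plan([((.647,-.196,.0035),down(27.6),2)])"
```

```text
t33.50 pos [ 0.643  -0.1958  0.0453] yaw 27.2 z [-0.009  0.005 -1.   ] F [0.6 0.3 0.1] w 0.0872 q6 0.63
[282. 169.] [ 415.  -162.3] [ 414.5 -189. ] 160 59 -88.5
[0.0013,0.0004,0.022,-0.13,0.08,-0.18]
[0.0012,0.0003,0.022,-0.13,0.08,-0.18]
--
```

Call:
drive_tool([
  [0.0025,0,0.025,0,0,0,1],
  [0,0,0.017,0,0,0,1],
  [0,0,0,0,0,0,1],
])

```text
time: 33.92
position: [0.6475, -0.1956, 0.0071]
tool_rot: [0.972, 0.236, -0.001, -0.001]
ft_force: [-0.2, 0.0, 0.1]
grip_width: 0.0867
```

```bash
python3 -c "
from h import *
st()
for n in('scene','top'):
  q,d=cam(n,'16')
  for r in rects(q,n,.012,(0,0,70),(179,60,255),60,2000,(130,120,310,260) if n=='scene' else (260,120,480,260)):print(n,*r)"
```

```text
t33.92 pos [ 0.6475 -0.1956  0.0071] yaw 27.3 z [-0.002  0.001 -1.   ] F [-0.2  0.   0.1] w 0.0867 q6 0.64
scene [247. 219.] [ 658.4 -190.7] [ 657.2 -191.7] 83 61 28.4
scene [212. 190.] [ 591.  -364.3] [ 594.7 -351.1] 76 64 82.0
scene [280. 169.] [ 418.2 -181.9] [ 420.2 -197.1] 181 69 -86.6
scene [226. 137.] [ 334.  -441.3] [ 332.1 -439.1] 122 74 64.6
scene [198. 140.] [ 393.8 -529.5] [ 381.5 -537.8] 200 53 43.1
top [363. 226.] [ 419.1 -201.2] [ 419.1 -220.3] 231 65 -88.3
top [447. 218.] [ 436.7 -505.9] [ 435.9 -505.7] 67 47 87.6
top [397. 179.] [ 590.5 -342.2] [ 590.5 -342.4] 90 61 81.0
top [348. 172.] [ 623.7 -159.8] [ 624.9 -159.8] 196 82 62.0
top [302. 153.] [703.7   4.2] [704.6   5.4] 142 87 64.9
top [367. 137.] [ 756.2 -242.1] [ 756.1 -242.8] 91 45 64.6
```

Plaque 2 is unmoved. Lowering to grasp depth and closing on plaque 1.

Call:
drive_tool([
  [0,0,0.0035,0,0,0,1],
  [0,0,0,0,0,0,0],
  [0,0,0,0,0,0,0],
  [0,0,0,0,0,0,0],
  [0,0,0,0,0,0,0],
], squeeze=20)

```text
time: 34.65
position: [0.6485, -0.1959, 0.0047]
tool_rot: [0.972, 0.236, 0.0, 0.0]
ft_force: [-0.1, -0.2, 0.7]
grip_width: 0.0599
```

Call:
drive_tool([
  [0,0,0,0,0,0,0],
  [0,0,0,0,0,0,0],
  [0,0,-0.03,0,0,0,0],
  [0,0,-0.06,0,0,0,0],
  [0,0,-0.06,0,0,0,0],
])

```text
time: 35.28
position: [0.6477, -0.1956, 0.155]
tool_rot: [0.972, 0.236, -0.001, -0.001]
ft_force: [1.6, -0.5, -0.8]
grip_width: 0.0598
```

```bash
python3 -c "
from h import *
st()
plan([(sh(.053,0,.10),TS,9),(sh(.053,0,.012),TS,2)])"
```

```text
t35.27 pos [ 0.6477 -0.1956  0.155 ] yaw 27.3 z [-0.002  0.001 -1.   ] F [ 1.6 -0.5 -0.8] w 0.0598 q6 0.64
[0.0156,-0.0465,0.0011,-0.46,2.2,2.56]
[0.0135,-0.0471,0.0013,-0.46,2.2,2.56]
[0.0113,-0.0477,0.0014,-0.46,2.2,2.56]
[0.0091,-0.0482,0.0014,-0.46,2.2,2.56]
[0.0069,-0.0485,0.0013,-0.46,2.2,2.56]
[0.0047,-0.0488,0.0011,-0.46,2.2,2.56]
[0.0025,-0.049,0.0009,-0.46,2.2,2.56]
[0.0003,-0.049,0.0005,-0.46,2.2,2.56]
[-0.0019,-0.049,0.0001,-0.46,2.2,2.56]
--
[0,0,0.044,0,0,0]
[0,0,0.044,0,0,0]
--
```

Plaque 1 is gripped (59.8 mm). Moving it above the shelf with the tilt.

Call:
drive_tool([
  [0.0156,-0.0465,0.001,-0.46,2.2,2.56,0],
  [0.0135,-0.047,0.001,-0.46,2.2,2.56,0],
  [0.0113,-0.0477,0.0014,-0.46,2.2,2.56,0],
  [0.009,-0.048,0.0014,-0.46,2.2,2.56,0],
  [0.007,-0.0485,0.0013,-0.46,2.2,2.56,0],
])

```text
time: 35.9
position: [0.6108, 0.0476, 0.1492]
tool_rot: [0.987, 0.124, 0.098, -0.003]
ft_force: [0.7, 0.0, -1.8]
grip_width: 0.0598
```

Call:
drive_tool([
  [0.0047,-0.0488,0.001,-0.46,2.2,2.56,0],
  [0.0025,-0.049,0.001,-0.46,2.2,2.56,0],
  [0,-0.049,0.0005,-0.46,2.2,2.56,0],
  [-0.002,-0.049,0,-0.46,2.2,2.56,0],
  [0,0,0,0,0,0,0],
])

```text
time: 36.52
position: [0.5791, 0.2434, 0.1444]
tool_rot: [0.984, 0.037, 0.173, -0.006]
ft_force: [0.1, -0.1, -1.5]
grip_width: 0.0594
```

```bash
python3 -c "
from h import *
st();shs()
plan([(sh(.053,0,.03),TS,2)])"
```

```text
t36.52 pos [0.5791 0.2434 0.1444] yaw 4.3 z [ 0.341  0.025 -0.94 ] F [ 0.1 -0.1 -1.5] w 0.0594 q6 1.85
shelf xyz [0.0507 0.0028 0.0994] F [-0.4 -0.1 -1.5] rot err [ 0.  -0.  -0.3]
[0.0012,0.0014,0.0347,-0.02,0.02,0.16]
[0.0012,0.0014,0.0347,-0.02,0.02,0.16]
--
```

Call:
drive_tool([
  [0.0025,0.0028,0.045,0,0,0,0],
  [0,0,0.038,0,0,0,0],
  [0,0,0.005,0,0,0,0],
  [0,0,0,0,0,0,0],
])

```text
time: 37.02
position: [0.6143, 0.2385, 0.0634]
tool_rot: [0.984, 0.034, 0.174, -0.005]
ft_force: [-0.4, -0.3, -0.8]
grip_width: 0.0596
```

```bash
python3 -c "
from h import *
shs()"
```

```text
shelf xyz [ 0.0557 -0.0045  0.0115] F [-0.6 -0.3 -0.6] rot err [-0.1  0.1  0.1]
```

Call:
drive_tool([
  [0,0,0.003,0,0,0,0],
  [0,0,0,0,0,0,0],
])

```text
time: 37.28
position: [0.6157, 0.2395, 0.0618]
tool_rot: [0.984, 0.034, 0.175, -0.006]
ft_force: [-0.2, -0.4, -1.3]
grip_width: 0.0596
```

Call:
drive_tool([
  [0,0,0.002,0,0,0,0],
  [0,0,0,0,0,0,0],
])

```text
time: 37.52
position: [0.616, 0.2395, 0.0589]
tool_rot: [0.984, 0.034, 0.174, -0.006]
ft_force: [0.3, 0.9, -0.7]
grip_width: 0.0594
```

```bash
python3 -c "
from h import *
shs()"
```

```text
shelf xyz [ 0.0558 -0.0036  0.0066] F [ 0.1  0.8 -0.8] rot err [-0.1  0.1  0. ]
```

Call:
drive_tool([
  [0,-0.0036,0.001,0,0,0,0],
  [0,0,0,0,0,0,0],
])

```text
time: 37.78
position: [0.6161, 0.2435, 0.0577]
tool_rot: [0.984, 0.034, 0.174, -0.006]
ft_force: [0.2, 0.1, -0.0]
grip_width: 0.0597
```

Call:
drive_tool([
  [0,0,0.001,0,0,0,0],
  [0,0,0,0,0,0,0],
])

```text
time: 38.02
position: [0.6161, 0.2435, 0.0576]
tool_rot: [0.984, 0.034, 0.175, -0.006]
ft_force: [-3.3, 0.6, 6.6]
grip_width: 0.0599
```

Call:
drive_tool([
  [-0.003,0,0,0,0,0,0],
  [-0.003,0,0,0,0,0,0],
  [0,0,0,0,0,0,0],
])

```text
time: 38.4
position: [0.613, 0.2434, 0.0565]
tool_rot: [0.984, 0.034, 0.177, -0.006]
ft_force: [-0.1, 0.8, 5.4]
grip_width: 0.0599
```

```bash
python3 -c "
from h import *
shs()"
```

```text
shelf xyz [0.0524 0.0004 0.0053] F [1.8 0.8 5.1] rot err [-0.   0.4 -0. ]
```

Call:
drive_tool([
  [-0.002,0,0,0,0,0,0],
  [0,0,0,0,0,0,0],
])

```text
time: 38.65
position: [0.6114, 0.2433, 0.0559]
tool_rot: [0.984, 0.034, 0.177, -0.006]
ft_force: [1.0, 0.7, 5.6]
grip_width: 0.0598
```

```bash
python3 -c "
from h import *
shs()"
```

```text
shelf xyz [0.0507 0.0005 0.0053] F [2.9 0.6 4.9] rot err [ 0.   0.5 -0. ]
```

Call:
drive_tool([
  [-0.002,0,-0.0005,0,0,0,0],
  [0,0,0,0,0,0,0],
])

```text
time: 38.9
position: [0.6082, 0.2428, 0.0547]
tool_rot: [0.984, 0.034, 0.176, -0.006]
ft_force: [1.3, 0.8, 5.2]
grip_width: 0.0599
```

Call:
drive_tool([
  [-0.002,0,0,0,0,0,0],
  [0,0,0,0,0,0,0],
])

```text
time: 39.15
position: [0.6082, 0.2428, 0.0547]
tool_rot: [0.983, 0.034, 0.178, -0.006]
ft_force: [3.9, 0.3, 4.4]
grip_width: 0.0599
```

```bash
python3 -c "
from h import *
shs()"
```

```text
shelf xyz [0.0472 0.0002 0.0053] F [5.2 0.  2.8] rot err [0.  0.5 0. ]
```

Call:
drive_tool([
  [-0.001,0,0,0,0,0,0],
  [0,0,0,0,0,0,0],
])

```text
time: 39.4
position: [0.6082, 0.2428, 0.0548]
tool_rot: [0.983, 0.034, 0.179, -0.006]
ft_force: [5.3, -0.6, 5.1]
grip_width: 0.0599
```

```bash
python3 -c "
from h import *
shs()"
```

```text
shelf xyz [0.0473 0.0002 0.0053] F [ 6.7 -1.   3. ] rot err [0.  0.6 0. ]
```

The plaque is against the stop (4 mm of command with no motion, Fx rising to 6.7 N). Releasing and retreating.

Call:
drive_tool([
  [0,0,0,0,0,0,0.85],
  [0,0,0,0,0,0,0.85],
  [0,0,0,0,0,0,0.85],
  [0,0,0,0,0,0,0.85],
])

```text
time: 39.9
position: [0.6033, 0.2422, 0.0521]
tool_rot: [0.984, 0.034, 0.174, -0.005]
ft_force: [-0.5, 0.2, -0.5]
grip_width: 0.0736
```

Call:
drive_tool([
  [0,0,-0.03,0,0,0,0.85],
  [0,0,-0.05,0,0,0,1],
  [0,0,-0.03,0,0,0,1],
])

```text
time: 40.28
position: [0.5658, 0.2399, 0.1577]
tool_rot: [0.984, 0.034, 0.175, -0.006]
ft_force: [-0.1, -0.1, 0.8]
grip_width: 0.0842
```

```bash
python3 -c "
from h import *
st()
plan([((.594,-.342,.15),down(81.3),11),((.594,-.342,.0045),down(81.3),3)])"
```

```text
t40.27 pos [0.5658 0.2399 0.1577] yaw 4.0 z [ 0.344  0.023 -0.939] F [-0.1 -0.1  0.8] w 0.0842 q6 1.85
[-0.0013,0.0529,0.0003,1.24,-1.54,-6.95]
[-0.0077,0.0524,-0.0007,1.24,-1.54,-6.95]
[-0.014,0.051,-0.0015,1.24,-1.54,-6.95]
[-0.0201,0.0489,-0.0022,1.24,-1.54,-6.95]
[-0.026,0.0461,-0.0026,1.24,-1.54,-6.95]
[-0.0314,0.0425,-0.0028,1.24,-1.54,-6.95]
[-0.0364,0.0384,-0.0027,1.24,-1.54,-6.95]
[-0.0409,0.0336,-0.0025,1.24,-1.54,-6.95]
[-0.0447,0.0284,-0.002,1.24,-1.54,-6.95]
[-0.0478,0.0227,-0.0013,1.24,-1.54,-6.95]
[-0.0502,0.0167,-0.0004,1.24,-1.54,-6.95]
--
[0,-0,0.0485,0,0,0]
[0,-0,0.0485,0,0,0]
[0,-0,0.0485,0,0,0]
--
```

Call:
drive_tool([
  [-0.0013,0.053,0,1.24,-1.54,-6.95,1],
  [-0.0077,0.0524,-0.0007,1.24,-1.54,-6.95,1],
  [-0.014,0.051,-0.0015,1.24,-1.54,-6.95,1],
  [-0.02,0.049,-0.0022,1.24,-1.54,-6.95,1],
  [-0.026,0.046,-0.0026,1.24,-1.54,-6.95,1],
])

```text
time: 40.9
position: [0.5691, -0.0034, 0.1516]
tool_rot: [0.944, 0.311, 0.105, -0.003]
ft_force: [0.0, -0.2, 0.7]
grip_width: 0.0873
```

Call:
drive_tool([
  [-0.0314,0.0425,-0.0028,1.24,-1.54,-6.95,1],
  [-0.0364,0.0384,-0.0027,1.24,-1.54,-6.95,1],
  [-0.041,0.0336,-0.0025,1.24,-1.54,-6.95,1],
  [-0.0447,0.0284,-0.002,1.24,-1.54,-6.95,1],
  [-0.0478,0.0227,-0.0013,1.24,-1.54,-6.95,1],
])

```text
time: 41.52
position: [0.5673, -0.2683, 0.1461]
tool_rot: [0.812, 0.583, 0.022, -0.001]
ft_force: [0.1, -0.4, -0.2]
grip_width: 0.087
```

```bash
python3 -c "
from h import *
st()
for n in('scene','top'):
  q,d=cam(n,'17')
  for r in rects(q,n,.012,(0,0,110),(179,60,255),60,3500,(130,150,310,260) if n=='scene' else (210,120,480,200)):print(n,*r)
plan([((.594,-.342,.15),down(81.3),2),((.594,-.342,.0045),down(81.3),3)])"
```

```text
t41.52 pos [ 0.5673 -0.2683  0.1461] yaw 71.4 z [ 0.034  0.028 -0.999] F [ 0.1 -0.4 -0.2] w 0.0870 q6 -0.34
scene [215. 191.] [ 590.6 -351.2] [ 593.5 -343.6] 90 60 82.3
scene [271. 166.] [ 409.3 -186.9] [ 419.4 -221. ] 228 44 -80.5
top [236. 176.] [628.7 248.3] [629.1 248.7] 152 130 3.9
[-0.0286,0.0233,-0.0022,0.91,-0.91,-5.15]
[-0.0306,0.0206,-0.002,0.91,-0.91,-5.15]
--
[0,-0,0.0485,0,0,0]
[0,-0,0.0485,0,0,0]
[0,-0,0.0485,0,0,0]
--
```

Call:
drive_tool([
  [-0.029,0.0233,-0.0022,0.9,-0.9,-5.1,1],
  [-0.0306,0.0206,-0.002,0.9,-0.9,-5.1,1],
  [0,0,0.05,0,0,0,1],
  [0,0,0.05,0,0,0,1],
  [0,0,0,0,0,0,1],
])

```text
time: 42.25
position: [0.5892, -0.3323, 0.0448]
tool_rot: [0.758, 0.652, -0.0, -0.008]
ft_force: [-0.4, 0.5, 0.5]
grip_width: 0.0868
```

```bash
python3 -c "
from h import *
st()
plan([((.594,-.342,.0045),down(81.3),2)])"
```

```text
t42.25 pos [ 0.5892 -0.3323  0.0448] yaw 81.4 z [-0.011  0.012 -1.   ] F [-0.4  0.5  0.5] w 0.0868 q6 -0.53
[-0.0047,0.0034,0.0201,-0.38,-0.3,0.04]
[-0.0046,0.0032,0.0201,-0.38,-0.3,0.04]
--
```

Call:
drive_tool([
  [-0.005,0.003,0.02,0,0,0,1],
  [0,0,0.012,0,0,0,1],
  [0,0,0,0,0,0,1],
  [0,0,0,0,0,0,1],
])

```text
time: 42.75
position: [0.5954, -0.3414, 0.0185]
tool_rot: [0.758, 0.652, 0.001, -0.002]
ft_force: [-0.2, -0.1, -0.2]
grip_width: 0.0866
```

```bash
python3 -c "
from h import *
st()
plan([((.594,-.342,.0045),down(81.3),1)])"
```

```text
t42.75 pos [ 0.5954 -0.3414  0.0185] yaw 81.4 z [-0.001  0.004 -1.   ] F [-0.2 -0.1 -0.2] w 0.0866 q6 -0.54
[-0.0009,-0.0013,0.014,-0.09,-0.2,0.09]
--
```

Call:
drive_tool([
  [-0.001,-0.001,0.01,0,0,0,1],
  [0,0,0.004,0,0,0,1],
  [0,0,0,0,0,0,0],
  [0,0,0,0,0,0,0],
  [0,0,0,0,0,0,0],
], squeeze=20)

```text
time: 43.38
position: [0.594, -0.342, 0.0038]
tool_rot: [0.758, 0.652, 0.001, -0.002]
ft_force: [0.5, 0.7, 0.7]
grip_width: 0.0648
```

Call:
drive_tool([
  [0,0,0,0,0,0,0],
  [0,0,0,0,0,0,0],
  [0,0,0,0,0,0,0],
])

```text
time: 43.75
position: [0.594, -0.342, 0.0038]
tool_rot: [0.758, 0.652, 0.001, -0.002]
ft_force: [-0.2, 0.3, 0.3]
grip_width: 0.0598
```

```bash
python3 -c "
from h import *
st()
p,R=pose();p=p-[0,0,-.15]
plan([(sh(.055,0,.10),TS,12)],p=p,R=R)"
```

```text
t43.75 pos [ 0.594  -0.342   0.0038] yaw 81.4 z [-0.002  0.004 -1.   ] F [-0.2  0.3  0.3] w 0.0598 q6 -0.54
[0.0479,-0.0082,0.0008,-1.15,1.4,6.37]
[0.0466,-0.0135,0.0018,-1.15,1.4,6.37]
[0.0448,-0.0186,0.0026,-1.15,1.4,6.37]
[0.0424,-0.0235,0.0032,-1.15,1.4,6.37]
[0.0394,-0.0281,0.0037,-1.15,1.4,6.37]
[0.036,-0.0324,0.004,-1.15,1.4,6.37]
[0.032,-0.0363,0.0041,-1.15,1.4,6.37]
[0.0277,-0.0397,0.0041,-1.15,1.4,6.37]
[0.023,-0.0426,0.0039,-1.15,1.4,6.37]
[0.0181,-0.045,0.0035,-1.15,1.4,6.37]
[0.0129,-0.0467,0.003,-1.15,1.4,6.37]
[0.0075,-0.0479,0.0023,-1.15,1.4,6.37]
--
```

Plaque 2 is gripped (59.8 mm). Lifting and carrying.

Call:
drive_tool([
  [0,0,-0.03,0,0,0,0],
  [0,0,-0.06,0,0,0,0],
  [0,0,-0.06,0,0,0,0],
  [0.048,-0.008,0.0008,-1.15,1.4,6.4,0],
  [0.0466,-0.0135,0.0018,-1.15,1.4,6.4,0],
])

```text
time: 44.38
position: [0.5926, -0.2449, 0.1535]
tool_rot: [0.827, 0.561, 0.033, -0.002]
ft_force: [0.0, 0.9, -0.9]
grip_width: 0.0593
```

Call:
drive_tool([
  [0.045,-0.0186,0.0026,-1.15,1.4,6.4,0],
  [0.0424,-0.0235,0.0032,-1.15,1.4,6.4,0],
  [0.0394,-0.028,0.0037,-1.15,1.4,6.4,0],
  [0.036,-0.0324,0.004,-1.15,1.4,6.4,0],
  [0.032,-0.0363,0.004,-1.15,1.4,6.4,0],
])

```text
time: 45.0
position: [0.588, -0.001, 0.1495]
tool_rot: [0.945, 0.308, 0.108, -0.005]
ft_force: [-0.1, -0.2, -1.6]
grip_width: 0.0595
```

Call:
drive_tool([
  [0.0277,-0.0397,0.004,-1.15,1.4,6.4,0],
  [0.023,-0.0426,0.004,-1.15,1.4,6.3,0],
  [0.018,-0.045,0.0035,-1.15,1.4,6.3,0],
  [0.013,-0.0467,0.003,-1.15,1.4,6.3,0],
  [0.0075,-0.048,0.0023,-1.15,1.4,6.3,0],
])

```text
time: 45.62
position: [0.5838, 0.2333, 0.1462]
tool_rot: [0.984, 0.043, 0.171, -0.005]
ft_force: [0.6, -0.5, -0.8]
grip_width: 0.0599
```

Call:
drive_tool([
  [0,0,0,0,0,0,0],
  [0,0,0,0,0,0,0],
])

```text
time: 45.88
position: [0.584, 0.2317, 0.1462]
tool_rot: [0.984, 0.045, 0.171, -0.005]
ft_force: [-0.2, 0.3, -0.8]
grip_width: 0.0595
```

```bash
python3 -c "
from h import *
st();shs()
plan([(sh(.055,0,.035),TS,2)])"
```

```text
t45.88 pos [0.584  0.2317 0.1462] yaw 5.3 z [ 0.336  0.026 -0.942] F [-0.2  0.3 -0.8] w 0.0595 q6 1.78
shelf xyz [ 0.0551 -0.0092  0.0997] F [-0.5  0.4 -0.7] rot err [ 0.1 -0.3 -1.3]
[0.0002,-0.0045,0.0324,-0.06,0.17,0.63]
[0.0001,-0.0046,0.0324,-0.06,0.17,0.63]
--
```

Call:
drive_tool([
  [0,-0.009,0.033,0,0.3,1.3,0],
  [0,0,0.032,0,0,0,0],
  [0,0,0.01,0,0,0,0],
  [0,0,0,0,0,0,0],
  [0,0,0,0,0,0,0],
])

```text
time: 46.5
position: [0.6096, 0.2423, 0.077]
tool_rot: [0.984, 0.033, 0.174, -0.007]
ft_force: [0.2, -0.3, -1.1]
grip_width: 0.0593
```

```bash
python3 -c "
from h import *
shs()"
```

```text
shelf xyz [ 0.0562 -0.0004  0.0257] F [-0.3 -0.3 -1.1] rot err [0.1 0.1 0.2]
```

Call:
drive_tool([
  [0,0,0.004,0,0,0,0],
  [0,0,0,0,0,0,0],
])

```text
time: 46.75
position: [0.6106, 0.2429, 0.0726]
tool_rot: [0.984, 0.034, 0.174, -0.007]
ft_force: [-0.8, -0.5, -1.4]
grip_width: 0.06
```

```bash
python3 -c "
from h import *
shs()"
```

```text
shelf xyz [0.0557 0.0002 0.0212] F [-1.3 -0.4 -1. ] rot err [0.1 0.1 0.1]
```

Call:
drive_tool([
  [0,0,0.0035,0,0,0,0],
  [0,0,0,0,0,0,0],
])

```text
time: 47.0
position: [0.6116, 0.243, 0.0686]
tool_rot: [0.984, 0.034, 0.174, -0.007]
ft_force: [-0.3, 0.4, -0.6]
grip_width: 0.0598
```

Call:
drive_tool([
  [0,0,0.001,0,0,0,0],
  [0,0,0,0,0,0,0],
])

```text
time: 47.25
position: [0.612, 0.243, 0.068]
tool_rot: [0.984, 0.034, 0.174, -0.007]
ft_force: [-1.8, 0.1, 1.1]
grip_width: 0.0597
```

```bash
python3 -c "
from h import *
shs()"
```

```text
shelf xyz [0.0553 0.0002 0.0164] F [-1.3  0.3  1.6] rot err [0.1 0.  0.1]
```

Call:
drive_tool([
  [0,0,0.001,0,0,0,0],
  [0,0,0,0,0,0,0],
])

```text
time: 47.5
position: [0.612, 0.243, 0.068]
tool_rot: [0.984, 0.034, 0.174, -0.007]
ft_force: [-4.5, -0.6, 8.1]
grip_width: 0.0597
```

```bash
python3 -c "
from h import *
shs()"
```

```text
shelf xyz [0.0554 0.0002 0.0164] F [-1.5 -0.3  9.2] rot err [0.1 0.  0.1]
```

Contact at exactly the predicted height (0.0164), so plaque 1 lies flat below. Easing the pressure and sliding to the stop.

Call:
drive_tool([
  [0,0,-0.0008,0,0,0,0],
  [-0.003,0,0,0,0,0,0],
  [-0.002,0,0,0,0,0,0],
  [-0.002,0,0,0,0,0,0],
  [0,0,0,0,0,0,0],
])

```text
time: 48.12
position: [0.6064, 0.2428, 0.066]
tool_rot: [0.984, 0.034, 0.175, -0.008]
ft_force: [0.8, -0.1, 5.9]
grip_width: 0.0598
```

```bash
python3 -c "
from h import *
shs()"
```

```text
shelf xyz [0.0494 0.0003 0.0164] F [ 2.8 -0.2  5.3] rot err [0.2 0.2 0.1]
```

Call:
drive_tool([
  [-0.0015,0,0,0,0,0,0],
  [0,0,0,0,0,0,0],
])

```text
time: 48.38
position: [0.6052, 0.2427, 0.0655]
tool_rot: [0.984, 0.034, 0.175, -0.008]
ft_force: [2.0, 1.3, 5.3]
grip_width: 0.0596
```

```bash
python3 -c "
from h import *
shs()"
```

```text
shelf xyz [0.0482 0.0003 0.0164] F [3.8 1.1 4.3] rot err [0.2 0.2 0.1]
```

Call:
drive_tool([
  [-0.0015,0,0,0,0,0,0],
  [0,0,0,0,0,0,0],
])

```text
time: 48.62
position: [0.6052, 0.2427, 0.0655]
tool_rot: [0.984, 0.034, 0.176, -0.008]
ft_force: [5.0, -0.5, 4.9]
grip_width: 0.0597
```

```bash
python3 -c "
from h import *
shs()"
```

```text
shelf xyz [0.0482 0.0004 0.0165] F [ 6.4 -0.8  2.9] rot err [0.2 0.3 0.1]
```

At the stop (no motion, Fx 6.4 N). Releasing, retreating and moving aside to check everything.

Call:
drive_tool([
  [0,0,0,0,0,0,0.85],
  [0,0,0,0,0,0,0.85],
  [0,0,0,0,0,0,0.85],
  [0,0,0,0,0,0,0.85],
])

```text
time: 49.12
position: [0.6019, 0.2422, 0.0636]
tool_rot: [0.984, 0.034, 0.173, -0.007]
ft_force: [-0.1, 0.8, 0.1]
grip_width: 0.0736
```

Call:
drive_tool([
  [0,0,-0.03,0,0,0,0.85],
  [0,0,-0.06,0,0,0,0.85],
  [0,0,-0.06,0,0,0,0.85],
  [-0.06,0,-0.03,0,-7,0,0.85],
  [-0.05,0,0,0,-7,0,0.85],
])

```text
time: 49.75
position: [0.4394, 0.231, 0.2032]
tool_rot: [0.998, 0.034, 0.053, -0.004]
ft_force: [-0.3, -0.4, -1.0]
grip_width: 0.0738
```

Call:
drive_tool([
  [0,-0.06,0,0,-6,0,0.85],
  [0,-0.06,0,0,0,0,0.85],
  [0,-0.06,0,0,0,0,0.85],
  [0,-0.06,0,0,0,0,0.85],
  [0,0,0,0,0,0,0.85],
])

```text
time: 50.38
position: [0.4234, 0.4741, 0.2013]
tool_rot: [0.999, 0.037, 0.001, -0.002]
ft_force: [0.9, -1.9, -0.7]
grip_width: 0.0741
```

```bash
python3 - <<'E'
from h import *
st();P={};I={}
for n in('scene','top'):
    q,d=cam(n,'20');I[n]=q;C=cloud(n,d).reshape(-1,3);e=C-SO;L=np.c_[e@SX,e@SY,e@SN][d.ravel()>0]
    k=L[(L[:,2]>.016)&(L[:,2]<.034)&(L[:,0]>.004)&(L[:,0]<.125)&(abs(L[:,1])<.05)]
    print(n,"pile top",len(k),np.percentile(k,[3,50,97],axis=0).round(4).tolist())
    c=k[(abs(k[:,0]-.05)<.03)&(abs(k[:,1])<.02)];A=np.c_[c[:,:2],np.ones(len(c))];print("  plane slopes",np.linalg.lstsq(A,c[:,2],rcond=None)[0].round(3))
    Q=C[(d.ravel()>0)&(abs(C[:,0]-.421)<.06)&(abs(C[:,1]+.22)<.14)&(C[:,2]>.011)&(C[:,2]<.03)]
    (cx,cy),sz,an=cv2.minAreaRect((Q[:,:2]*1000).astype(np.float32));h=Q[Q[:,1]<-.2]
    l=cv2.fitLine((h[:,:2]*1000).astype(np.float32),cv2.DIST_HUBER,0,1,.1).ravel();print("  wrench",Q[:,1].min().round(4),Q[:,1].max().round(4),np.median(Q[:,2]).round(4),"handle",l.round(3),np.degrees(np.arctan2(l[1],l[0])).round(1))
a=cv2.resize(I['scene'][115:275,215:425],(800,600),interpolation=cv2.INTER_CUBIC);cv2.imwrite('pics/v.png',np.clip(a*1.7,0,255).astype(np.uint8))
E
```

```text
t50.38 pos [0.4234 0.4741 0.2013] yaw 4.2 z [ 0.001  0.005 -1.   ] F [ 0.9 -1.9 -0.7] w 0.0741 q6 2.16
scene pile top 469 [[0.0048, -0.03, 0.0168], [0.057, -0.0001, 0.0262], [0.0943, 0.0365, 0.0292]]
  plane slopes [0.006 0.001 0.026]
  wrench -0.3361 -0.0809 0.0187 handle [ 5.20000e-02 -9.99000e-01  4.30098e+02 -2.67454e+02] -87.0
top pile top 435 [[0.0065, -0.029, 0.0172], [0.0477, 0.0001, 0.0241], [0.0873, 0.0368, 0.0318]]
  plane slopes [-0.01   0.032  0.025]
  wrench -0.349 -0.0848 0.0166 handle [ 5.00000e-02 -9.99000e-01  4.21809e+02 -2.69286e+02] -87.2
```

View pics/v.png

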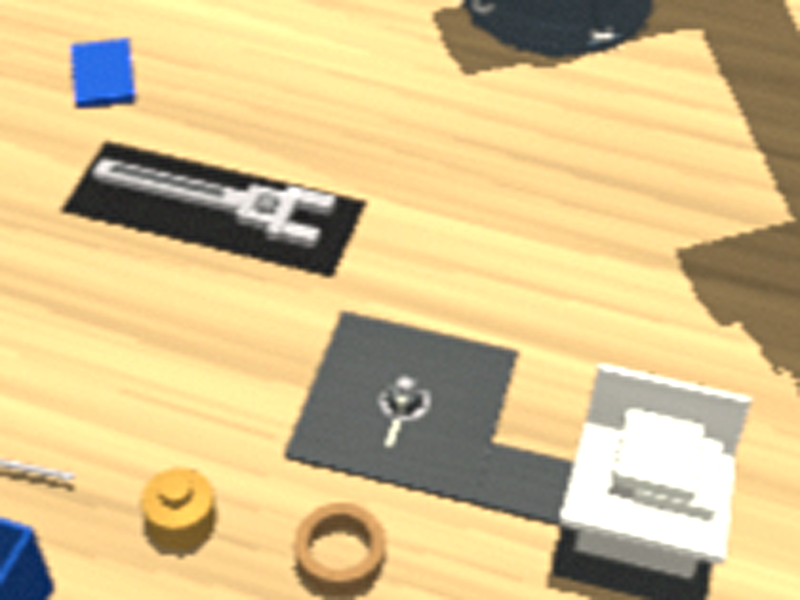

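The wrench lies along its mat (axis 93°). The lower plaque seems to peek out on the right and upper sides of the pile, at crop (715,510). I'll measure both layers.

```bash
python3 - <<'E'
from h import *
for n in('scene','top'):
    z=np.load(f'pics/{n}20.npz');d=z['d'];C=cloud(n,d).reshape(-1,3);e=C-SO;L=np.c_[e@SX,e@SY,e@SN];ok=(d.ravel()>0)&(L[:,0]>-.005)&(L[:,0]<.13)&(abs(L[:,1])<.062)&(L[:,2]>-.01)&(L[:,2]<.06)
    L=L[ok];g=np.full((27,26),np.nan)
    print(n,"rows x 0..125 step5, cols y -60..60 step5 (mm)")
    for i in range(26):
        print("%4d"%(i*5),' '.join('%3.0f'%(1e3*np.median(v)) if len(v:=L[(abs(L[:,0]-i*.005)<.003)&(abs(L[:,1]-y)<.003),2]) else ' . ' for y in np.arange(-.06,.061,.005)))
g=cv2.cvtColor(np.load('pics/scene20.npz')['p'],cv2.COLOR_BGR2GRAY);print(g[222:262,374:412:1][::1].tolist() if 0 else '')
q=np.load('pics/scene20.npz')['p'];crop(q,355,205,420,260,11,'w.png',1.25)
E
```

```text
scene rows x 0..125 step5, cols y -60..60 step5 (mm)
   0  28  27  32  25  27  31  45  46  43  43  44  40  41  39  48  48  48  45  38  36  38  30  30  28  30
   5  27  33  24  29  43  25  28  38  38  41  42  44  41  42  41  41  40  38  36  35  34  35  24  25  32
  10   3   2   2   3   3   2  25  25  26  27  27  26  26  26  27  26  25  26  15  14  16  16   2   2  . 
  15   2   3   2   3   2   2  27  27  28  26  25  27  26  27  27  26  26  27  14  15  14  15   3   2  . 
  20  .    3   3   3   2   2  26  27  27  26  25  27  26  27  26  27  26  27  27  14  15   9   3   3  . 
  25   3   3   2   3   3   2  27  27  27  26  25  26  25  26  26  27  26  26  20  14  16   9   2   2  . 
  30   4   3   3   3   1   2  25  27  26  26  26  26  27  27  26  27  26  26  26  13  15  14   2   2  . 
  35   2   3   3   3   2   2   2  26  27  26  25  26  27  27  27  25  27  27  15  15  15  15   3   2   3
  40   2   2   3   3   2   1  25  27  26  26  25  26  26  25  26  28  27  27  15  14  14  14   3   2   2
  45   2   2   1   4   3   4  26  27  27  26  25  26  25  26  27  27  28  26  16  14  14  15   2   2  
[... 3763 characters left out ...]
 1   2   0   2   1  -0  -0   1   3   1   2  -1  10  -5   0   3  -5  . 
 100  -1   4  -2  -3  -2  -4   2   1  -0   2   0   3  -1  -1   3  -2   4  -4  -4   6   3   4   2  -1   4
 105  -1  -0   3   1   3  -2   3   1   9   3   4   1   0   2   3   2   1   1  -1   4   2  -1  -1   5   1
 110   1  -0  -2  -3  -2  -0   3   2  -1  -2   5   4  -3  -1   2  -3   1  -5   2   3   4  -0   1   1   1
 115  -3   0   2  -1  -5  -0  -1   4   1  -1   0   0   1  -1   5   2   1   6   3  -3   2   2   4   0  . 
 120   3  -4   2  -1   3   1   5   7  -1   2   4   2   1  -2  -0  -1  -3  -1  -1   6   0   0   1   3  . 
 125   2  -0   2  -3  -1   1   3   2   2  -1   0   3   0  -3   2  -3  -5  -2  -2  -2   1   2   1  -5   2
```

View pics/w.png

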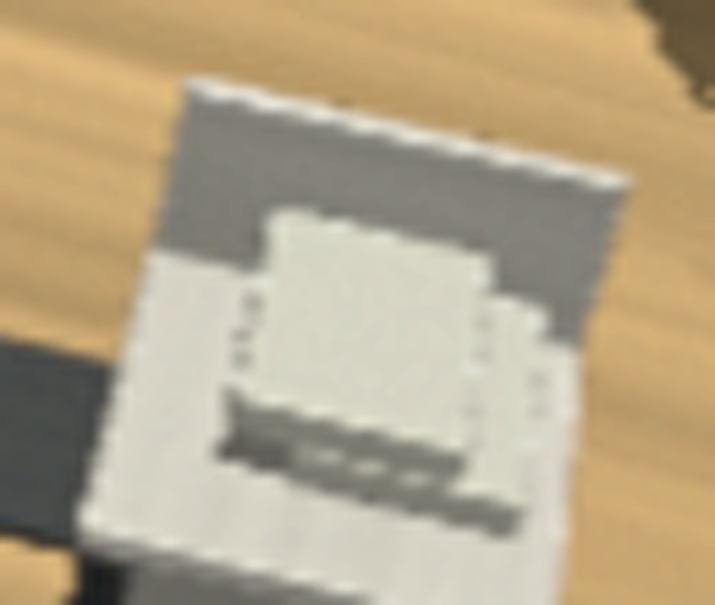

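The lower plaque sits about 16 mm off toward +y, probably the announced knock. The upper one is centred and both reach the stop. I'll straddle the pile with open fingers, close to square both plaques, and shift them to the middle.

```bash
python3 -c "
from h import *
st()
a=sh(.047,.008,.12)
plan([(a,TS,6)])
print((sh(.047,.008,.12)-sh(.047,.008,.0035)))"
```

```text
t50.48 pos [0.4236 0.47   0.201 ] yaw 4.0 z [-0.001  0.001 -1.   ] F [-0.8 -0.4 -1.3] w 0.0738 q6 2.16
[0.0215,0.0386,0.0064,-0.01,3.34,0]
[0.0211,0.0386,0.0076,-0.01,3.34,0]
[0.0206,0.0386,0.0088,-0.01,3.34,0]
[0.02,0.0386,0.01,-0.01,3.34,0]
[0.0194,0.0386,0.0112,-0.01,3.34,0]
[0.0187,0.0386,0.0123,-0.01,3.34,0]
--
[-0.0397498  -0.00278435  0.10947505]
```

Call:
drive_tool([
  [0.0215,0.0386,0.0064,0,3.34,0,1],
  [0.021,0.0386,0.0076,0,3.34,0,1],
  [0.0206,0.0386,0.0088,0,3.34,0,1],
  [0.02,0.0386,0.01,0,3.34,0,1],
  [0.0194,0.0386,0.0112,0,3.34,0,1],
])

```text
time: 51.1
position: [0.5449, 0.2818, 0.1694]
tool_rot: [0.989, 0.033, 0.146, -0.006]
ft_force: [-0.5, -0.2, -0.6]
grip_width: 0.0871
```

Call:
drive_tool([
  [0.0187,0.0386,0.0123,0,3.34,0,1],
  [0,0,0.03,0,0,0,1],
  [0,0,0.03,0,0,0,1],
  [0,0,0,0,0,0,1],
  [0,0,0,0,0,0,1],
])

```text
time: 51.72
position: [0.5892, 0.2488, 0.1072]
tool_rot: [0.984, 0.033, 0.174, -0.007]
ft_force: [0.2, 0.6, -0.1]
grip_width: 0.0867
```

```bash
python3 -c "
from h import *
st();shs();plan([(sh(.047,.008,.035),TS,1)])"
```

```text
t51.73 pos [0.5892 0.2488 0.1072] yaw 3.8 z [ 0.342  0.026 -0.939] F [ 0.2  0.6 -0.1] w 0.0867 q6 1.88
shelf xyz [0.0478 0.0075 0.061 ] F [ 0.2  0.6 -0.1] rot err [0.1 0.1 0.2]
[-0.0008,-0.0004,0.026,-0.1,-0.08,-0.18]
--
```

Call:
drive_tool([
  [0,0,0.02,0,0,0,1],
  [0,0,0.012,0,0,0,1],
  [0,0,0,0,0,0,1],
  [0,0,0,0,0,0,1],
])

```text
time: 52.22
position: [0.6002, 0.2507, 0.0762]
tool_rot: [0.984, 0.034, 0.174, -0.007]
ft_force: [1.5, 0.1, 0.0]
grip_width: 0.0873
```

```bash
python3 -c "
from h import *
shs()"
```

```text
shelf xyz [0.0477 0.0086 0.028 ] F [ 1.4  0.  -0.5] rot err [0.1 0.1 0.1]
```

Call:
drive_tool([
  [0,0,0.01,0,0,0,1],
  [0,0,0.008,0,0,0,1],
  [0,0,0.006,0,0,0,1],
  [0,0,0,0,0,0,1],
  [0,0,0,0,0,0,1],
])

```text
time: 52.85
position: [0.6086, 0.2512, 0.0539]
tool_rot: [0.984, 0.034, 0.174, -0.007]
ft_force: [0.1, 0.3, -0.5]
grip_width: 0.0867
```

```bash
python3 -c "
from h import *
shs()"
```

```text
shelf xyz [0.0479 0.0086 0.0041] F [-0.   0.3 -0.6] rot err [0.1 0.1 0.1]
```

No contact and a good depth. Closing gently on the pile.

Call:
drive_tool([
  [0,0,0,0,0,0,0],
  [0,0,0,0,0,0,0],
  [0,0,0,0,0,0,0],
  [0,0,0,0,0,0,0],
  [0,0,0,0,0,0,0],
], squeeze=10)

```text
time: 53.48
position: [0.6087, 0.2515, 0.0542]
tool_rot: [0.984, 0.034, 0.174, -0.008]
ft_force: [-0.9, 2.3, 2.4]
grip_width: 0.0603
```

Call:
drive_tool([
  [0,0,0,0,0,0,0],
  [0,0,0,0,0,0,0],
  [0,0,0,0,0,0,0],
])

```text
time: 53.85
position: [0.6087, 0.2515, 0.0542]
tool_rot: [0.984, 0.034, 0.174, -0.008]
ft_force: [-2.7, 3.4, 3.1]
grip_width: 0.0597
```

Call:
drive_tool([
  [0,0.003,0,0,0,0,0],
  [0,0.003,0,0,0,0,0],
  [0,0.002,0,0,0,0,0],
  [-0.0015,0,0,0,0,0,0],
  [0,0,0,0,0,0,0],
])

```text
time: 54.48
position: [0.6093, 0.243, 0.0542]
tool_rot: [0.984, 0.033, 0.176, -0.008]
ft_force: [0.5, 3.2, 5.1]
grip_width: 0.0603
```

```bash
python3 -c "
from h import *
st();shs()"
```

```text
t54.48 pos [0.6093 0.243  0.0542] yaw 3.9 z [ 0.345  0.027 -0.938] F [0.5 3.2 5.1] w 0.0603 q6 1.89
shelf xyz [0.0481 0.0004 0.0044] F [2.4 3.2 4.6] rot err [0.2 0.3 0.1]
```

Both plaques are squared in the grip at y ≈ 0. A light push to the stop, then release.

Call:
drive_tool([
  [-0.001,0,0,0,0,0,0],
  [-0.001,0,0,0,0,0,0],
  [0,0,0,0,0,0,0],
])

```text
time: 54.85
position: [0.6093, 0.243, 0.0542]
tool_rot: [0.984, 0.033, 0.178, -0.008]
ft_force: [5.6, 1.3, 4.3]
grip_width: 0.0598
```

```bash
python3 -c "
from h import *
shs()"
```

```text
shelf xyz [0.0481 0.0004 0.0044] F [6.8 0.9 2.1] rot err [0.2 0.5 0.1]
```

Call:
drive_tool([
  [0,0,0,0,0,0,0.85],
  [0,0,0,0,0,0,0.85],
  [0,0,0,0,0,0,0.85],
  [0,0,0,0,0,0,0.85],
  [0,0,0,0,0,0,0.85],
])

```text
time: 55.48
position: [0.6056, 0.2429, 0.0525]
tool_rot: [0.984, 0.034, 0.174, -0.007]
ft_force: [-0.4, -0.2, 0.5]
grip_width: 0.0738
```

Call:
drive_tool([
  [0,0,-0.03,0,0,0,0.85],
  [0,0,-0.06,0,0,0,0.85],
  [0,0,-0.06,0,0,0,0.85],
  [-0.06,0,-0.03,0,-7,0,0.85],
  [-0.05,0,0,0,-7,0,0.85],
])

```text
time: 56.1
position: [0.4426, 0.2317, 0.1916]
tool_rot: [0.998, 0.035, 0.053, -0.004]
ft_force: [0.7, -1.1, -1.3]
grip_width: 0.0738
```

Call:
drive_tool([
  [0,-0.06,0,0,-6,0,0.85],
  [0,-0.06,0,0,0,0,0.85],
  [0,-0.06,0,0,0,0,0.85],
  [0,-0.06,0,0,0,0,0.85],
  [0,0,0,0,0,0,0.85],
])

```text
time: 56.72
position: [0.4266, 0.475, 0.1898]
tool_rot: [0.999, 0.037, 0.001, -0.002]
ft_force: [-0.6, -0.7, -0.5]
grip_width: 0.0739
```

```bash
python3 - <<'E'
from h import *
st()
for n in('scene','top'):
    q,d=cam(n,'22');C=cloud(n,d).reshape(-1,3);e=C-SO;L=np.c_[e@SX,e@SY,e@SN];ok=(d.ravel()>0)&(L[:,0]>-.005)&(L[:,0]<.13)&(abs(L[:,1])<.062)&(L[:,2]>-.01)&(L[:,2]<.06)
    L=L[ok];print(n)
    if n=='scene':
        for i in range(0,22,2):
            print("%4d"%(i*5),' '.join('%3.0f'%(1e3*np.median(v)) if len(v:=L[(abs(L[:,0]-i*.005)<.003)&(abs(L[:,1]-y)<.003),2]) else ' . ' for y in np.arange(-.06,.061,.005)))
    k=L[(L[:,2]>.02)&(L[:,0]>.015)&(L[:,0]<.08)];print("top layer y",np.percentile(k[:,1],[1,99]).round(4));c=L[(L[:,2]>.02)&(abs(L[:,1])<.02)&(L[:,0]>.02)];print(" x max",np.percentile(c[:,0],99).round(4))
    A=np.c_[k[:,:2],np.ones(len(k))];print(" slopes",np.linalg.lstsq(A,k[:,2],rcond=None)[0].round(3))
    lo=L[(L[:,2]>.008)&(L[:,2]<.018)&(L[:,0]>.015)&(L[:,0]<.08)];print(" mid-height pts",len(lo))
    # bystanders / nut line
    Y=q.astype(int);Y=Y[...,2]-Y[...,0]
    if n=='scene':print(Y[217:226,315:326])
E
```

```text
t56.73 pos [0.4266 0.475  0.1898] yaw 4.2 z [ 0.002  0.005 -1.   ] F [-0.6 -0.7 -0.5] w 0.0739 q6 2.16
scene
   0  37  37  31  31  36  26  44  43  43  40  45  42  42  40  40  39  39  42  43  34  33  27  33  29  29
  10   2   2   2   2   4   3  27  27  27  25  26  26  25  25  26  27  26  25   1   3   2   3   2   2  . 
  20   2   2   3   4   4   4  26  27  27  27  27  26  24  28  27  26  26  27  14   1   3   2   2   2  . 
  30   4   3   2   3   2   2  26  26  26  27  27  27  29  28  27  27  26  26  26   2   2   2   3   3  . 
  40   5   2   2   2   1   2  27  27  25  27  26  26  25  27  27  25  26  27   2   1   1   3   1   2   2
  50   3   3   2   3   4   2  26  26  26  26  26  27  26  28  26  27  25  27   3   3   3   2   2   2   1
  60   3   2   1   2   4   3  14  26  26  26  28  27  26  27  27  26  26  26  14   4   2   3   4   3  . 
  70   2   2   3   2   2   4  28  27  26  26  26  28  27  27  26  26  26  27  28   3   2   2   1   3  . 
  80   3   3   3   4   3   3  26  27  27  26  24  26  26  27  26  27  27  25   2   3   2   3   2   3  . 
  90   2   3   3   2   3   2  16  18  20  18  16  17  18  13  13  12  16  12   6   2   3   3   2   3   2
 100   2   2   2   2   2   1   2   2   3   4   3   2   3   3   2   2   3   2   3   3   4   3   2   1  . 
top layer y [-0.031   0.0279]
 x max 0.0941
 slopes [-0.001 -0.005  0.026]
 mid-height pts 0
[[ 0  0 -1  0  3  6  7  5  3 -2  0]
 [ 0  0 -2 -1  1  4  4  5  1  1  0]
 [ 2  2  0 -2 -1  3  3  1  1 -1  2]
 [ 4  3  0  0  4 10  5 -1  0 -1  0]
 [ 1  2 -2  2 13 19 12  1  0  0  0]
 [ 4  3  0  1  9 13  7  0 -1  0  2]
 [ 4  5  2  1  6  7  3  0  0  1  3]
 [ 3  5  5  2  4  7  3 -1  2  5  5]
 [ 0  2  3  3  4  3  2  1  4  6  5]]
top
top layer y [-0.0302  0.0292]
 x max 0.089
 slopes [-0.007 -0.005  0.026]
 mid-height pts 26
```

Both layers now overlap exactly: y from −31 to +28 mm, flat, at the stop. The nut line is where it was and the wrench is on its mat. Handing in.

```bash
python3 -c "
from h import *
print(robot.hand_in());st()"
```

```text
the job is handed in; nothing more can be done
None
the job is handed in; nothing more can be done
```

The job is handed in. The rack nut is at its mark, both white plaques are stacked on the shelf and the wrench is back on its mat. The hand-in gave no verdict, so these are my own checks.

- **Nut:** I dropped the wrench over it, felt for the fixed jaw and the mouth floor, and closed the jaws with five strokes on the worm. The last two strokes stalled, and I measured the mouth at about 28.5 mm. I then turned the nut about 70° clockwise. The nut line reads about 2–5° against a mark at about 4°, inside the 6.9° allowed, and had not moved in the last picture.
- **Plaques:** only two white plaques were present. I left the red and blue look-alikes alone. At the first check the lower plaque was about 16 mm off the middle line, probably the announced knock. I squared both with the gripper and pushed them against the stop again. The last picture shows the layers matching at y from −31 to +28 mm, flat, with no step between them.
- **Wrench:** on the mat at about 93° against the mat's 92.4°, with the grip point within about 1 cm of the centre. Checked after release, but not measured again at the very end.
- **Bystanders:** I noticed no contact with any of them, but I did not measure their positions at the end.

Three checks went less cleanly:
- **Camera disagreement:** the two cameras differ by about 4 mm in x, so I settled the close fits by feel.
- **Nut start angle:** from pictures alone it was uncertain by about 10°.
- **Worm force:** I pressed harder than the suggested 10 N on some strokes, with a highest reading of about 15 N.

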